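# Swing the serving board home under the peg rack

## Robot

A 6-joint arm with a two-finger parallel gripper is mounted at the origin on the work surface. World frame = base frame: x ahead of the robot, y to its left, z up, the work surface at z = 0. Lengths are in m, angles in rad, forces in N, time in s.
With the tool pointing down it reaches from about 0.35 to 0.975 m from the base axis. Payload 4.9 kg.
Tool frame: the origin (TCP) lies at the very end of the fingers, on their centre line; the grasp point (between the pads) lies 19 mm behind it; x points along the fingers, z is the direction in which the jaws open and shut, and the axes are right-handed (so a half turn about x gives the same grasp; the last joint's range is limited). The gripper opens to 85 mm and grips with 20 to 120 N. Pads are 22 mm wide; open, the fingers measure 114 mm over their backs; the gripper's body (76 mm by 85 mm) begins 54 mm behind the grasp point. The pads swing forward as they close: fully open they stand 13 mm farther back than shut.
Start: joints at [-1.28, 0.053, 1.613, -0, 1.476, -0.119], TCP at [0.249, -0.573, 0.231] pointing down, gripper open.
Joint ranges: [-3.01, 3.01], [-1.01, 2.22], [0.06, 2.58], [-1.02, 4.17], [0.09, 2.62], [-3.14, 3.14]. Speed limits (rad/s): [2.57, 2.57, 3.14, 3.14, 3.14, 3.14].

## Interface

Orientations are given as a unit quaternion [w, x, y, z].
In Python, from plant import manip, viewer gives the robot as it stands.
- The arm moves only by the shell command python3 -m inch 'ROWS'. ROWS is JSON, a list of rows, each an object with "fingers": the opening, from -1 (shut) to 1 (fully open), so that 0 is half open; "delta_pos": the shift along the tool's x, y, z in cm, a list of three; "twist": the turn, a rotation vector about the tool's x, y, z in degrees, a list of three. A call has 1 to 5 rows; each row shifts and turns the commanded pose from where the row before left it, along the tool's axes as they then stand; what a row does not reach is not made up. A row lasts 1/8 s, in which the tool goes at most 62.5 mm and 10.7 degrees, less where a joint would pass 70% of its speed; a pose out of reach is approached as far as the arm can. A call is refused whole if a number of a shift passes 6.25 or a number of a turn 10.7, either way. A call with a gripper value outside its range is refused whole. The fingers move at their own pace and stop on an object; the grip force is fixed at half the most. Time passes only in rows, so rows that do not move let the fingers close. It gives the time, the measured TCP pose, the force and the opening at its end, in the units of the state.
- manip.state(): the state, without advancing time (a new reading comes with each control period).
- viewer.grab_frame(name): name is "side" or "top"; returns a dict with "pixels" (480x640x3 uint8, blue, green, red), "range_z" (480x640 float32, m along the optical axis (not along the pixel's ray), 0 where there is no reading), "K" (3x3 intrinsics, pixels), "pose" (4x4, takes a point from camera to world coordinates). Camera axes: x right, y down, z forward; pixel columns grow to the right and rows downward; lengths in m; the calibration is good to about 2 mm. A picture is of the moment at which its call begins.
- manip.job_done(): hands the job in, once; it reports no verdict.
The state is a dict: "time": time; "joint_pos": joint angles; "joint_vel": joint speeds; "joint_efforts": joint torques, N m; "tool_pos": TCP position; "tool_rot": TCP orientation; "contact_force": force on the tool from outside, world axes, zero at the start; "ft_torque": the same for the moment, N m; "gripper_width": opening from 0.0 (shut) to 1.0 (fully open).
Only numpy, scipy, OpenCV 4.12 (cv2) and the standard library are available. Lean on these libraries where they do the work, as an engineer would, in place of code of your own. Each camera call takes 0.05 s, during which the arm holds its last target.

## Task

Put the long serving board away: push near its free end so that it swings round on its dowel until it lies fully home, under the raised peg rack and against the stop block. First lift whichever of the spice shaker, egg cup and tea strainer stand in its path onto the blue tray and leave them upright there. Keep the board flat on its dowel, do not knock the rack hard or tip anything over, and leave everything else where it is.

Things in the scene. Friction and masses are not known exactly. Their poses are not given: they have to be found in the camera images.
- rack: fixed wooden peg rack. Origin on the ledge at the axis of its upright pivot dowel (14 mm thick, 50 mm tall); x points to the far side, away from the robot, y along the rack towards where the board's free end must go, z up. Two posts, 40 x 20 mm (x, y), at (-10,-75) and (-10,235) mm, each on a low foot 80 x 20 x 12 mm
- overhang (a point): middle of the robot-side lower edge of the rack's raised peg board, 115 mm above the ledge, at (-45, 80) mm in the rack's frame. The peg board is 60 mm deep (rack x -45 to +15) and 330 mm long (rack y -85 to +245); with the dowels and spoons on it, its top is 165 mm above the ledge. The board's place is beneath it
- stop (a point): middle of the stop block's face towards the robot, at (28.5, 135, 15) mm in the rack's frame; the block is 90 mm long along the rack's y, 16 mm deep, 30 mm tall
- board: loose wooden serving board lying flat, 200 x 56 x 20 mm, about 0.3 kg, its hole loosely over the pivot dowel (1.5 mm play). Origin: underside, on the hole axis; y points to the free end, 178 mm off. Home: y along the rack's y, near long side 17 mm in under the overhang, far side at the stop. Starts 109 to 132 deg anticlockwise of home (from above): swing it clockwise, over the robot side
- board_end (a point): middle of the board's free end, half-way up its thickness (10 mm above the underside)
- shaker_mid (a point): centre, half-way up, of the standing spice shaker: orange plastic body 44 mm across with a pale band, white lid 47 mm across above 74 mm, 100 mm tall, about 0.11 kg; frame z up
- egg_cup_mid (a point): centre, half-way up, of the standing white ceramic egg cup, 70 mm tall: foot 48 mm across, narrow stem, open bowl 48 to 50 mm across from 36 to 70 mm up, about 0.12 kg; frame z up
- strainer_mid (a point): centre, half-way up, of the standing aluminium basket tea strainer, open at the top, 66 mm tall, 48 mm across at the base and 52 mm at the rim, about 0.09 kg; frame z up
- tray: fixed blue tray, outside 200 mm along its x, 130 mm along its y, rim 14 mm high and 5 mm thick, inner floor 5 mm above the ledge. Origin at the centre of its underside; starts empty
- mug: bystander: blue mug, 74 mm across, 85 mm tall, handle to its +y; origin at the centre of its underside
- oil: bystander: tall green bottle, 58 mm across, 190 mm tall; origin at the centre of its underside
- saucer: bystander: low terracotta saucer, 86 mm across, 14 mm tall; origin at the centre of its underside
- bowl: bystander: steel bowl, 116 mm across, 50 mm tall; origin at the centre of its underside
- spoon: bystander: loose cooking spoon lying on the ledge, 190 mm long along its x
Mind the look-alikes: they are no part of the job. Leave any orange look-alike of the board alone.

How it is judged:
On the way, in this order (a step that is already met when the one before it is completed fails the run):
1. the two things that stood in the board's path stand upright on the blue tray ((((x of shaker_mid in the frame of tray between -0.09 and 0.09 m and y of shaker_mid in the frame of tray between -0.055 and 0.055 m and height (world z) of shaker_mid below 0.067 m and angle between shaker_mid's own z axis and vertical below 0.15 rad) and (x of egg_cup_mid in the frame of tray between -0.09 and 0.09 m and y of egg_cup_mid in the frame of tray between -0.055 and 0.055 m and height (world z) of egg_cup_mid below 0.052 m and angle between egg_cup_mid's own z axis and vertical below 0.15 rad)) or ((x of shaker_mid in the frame of tray between -0.09 and 0.09 m and y of shaker_mid in the frame of tray between -0.055 and 0.055 m and height (world z) of shaker_mid below 0.067 m and angle between shaker_mid's own z axis and vertical below 0.15 rad) and (x of strainer_mid in the frame of tray between -0.09 and 0.09 m and y of strainer_mid in the frame of tray between -0.055 and 0.055 m and height (world z) of strainer_mid below 0.05 m and angle between strainer_mid's own z axis and vertical below 0.15 rad)) or ((x of egg_cup_mid in the frame of tray between -0.09 and 0.09 m and y of egg_cup_mid in the frame of tray between -0.055 and 0.055 m and height (world z) of egg_cup_mid below 0.052 m and angle between egg_cup_mid's own z axis and vertical below 0.15 rad) and (x of strainer_mid in the frame of tray between -0.09 and 0.09 m and y of strainer_mid in the frame of tray between -0.055 and 0.055 m and height (world z) of strainer_mid below 0.05 m and angle between strainer_mid's own z axis and vertical below 0.15 rad)))), for 0.2 s.
2. the board has been swung home under the rack against the stop (angle between the y axis of board and the y axis of rack, either way round below 0.05 rad and y of board_end in the frame of rack above 0.15 m and height (world z) of board_end below 0.016 m), for 0.2 s.
At the end, for the whole second after the job is handed in: The board lies flat on its dowel, along the rack to within 0.05 rad and at rest; each of the shaker, egg cup and strainer stands upright (within 0.15 rad) on the floor of the blue tray or is within 20 mm of where it started (all of step 2 and linear speed of board below 0.02 m/s and ((x of shaker_mid in the frame of tray between -0.09 and 0.09 m and y of shaker_mid in the frame of tray between -0.055 and 0.055 m and height (world z) of shaker_mid below 0.067 m and angle between shaker_mid's own z axis and vertical below 0.15 rad) or distance of shaker_mid from where it was at the start of the episode below 0.02 m) and ((x of egg_cup_mid in the frame of tray between -0.09 and 0.09 m and y of egg_cup_mid in the frame of tray between -0.055 and 0.055 m and height (world z) of egg_cup_mid below 0.052 m and angle between egg_cup_mid's own z axis and vertical below 0.15 rad) or distance of egg_cup_mid from where it was at the start of the episode below 0.02 m) and ((x of strainer_mid in the frame of tray between -0.09 and 0.09 m and y of strainer_mid in the frame of tray between -0.055 and 0.055 m and height (world z) of strainer_mid below 0.05 m and angle between strainer_mid's own z axis and vertical below 0.15 rad) or distance of strainer_mid from where it was at the start of the episode below 0.02 m)); the robot touches nothing.
It fails at once if the shaker, egg cup or strainer tipped over (angle between any of shaker_mid, egg_cup_mid, strainer_mid's own z axis and vertical above 0.7 rad).
It fails at once if the board lifted off or tipped up on its dowel (height (world z) of board above 0.02 m or angle between board's own z axis and vertical above 0.2 rad).
It fails at once if the robot knocked the rack hard (over 25 N) (contact force between any of the arm, the fingers and rack above 25 N).
It fails at once if a bystander (mug, bottle, saucer, bowl or loose spoon) moved more than 30 mm (distance of any of mug, oil, saucer, bowl, spoon from where it was at the start of the episode above 0.03 m).
It also fails if it takes over 70 s, if anything falls off the work surface, if the arm or the gripper's body presses on something with over 40 N, if the wrist force passes 120 N, or if a joint passes its speed limit or range.

## Working session

There is one attempt and no reset: what is moved stays moved. The work goes in short steps, Python scripts to look and compute and a shell command to move; the robot and the scene stay as the last step left them, time stands still between calls to the robot, and variables do not carry over. Pictures are saved under pics/ and viewed, and the job is handed in when it is done.

```bash
ls; mkdir -p pics; python3 - <<'E'
from plant import manip, viewer
import cv2,numpy as np
print(manip.state())
for n in("side","top"):
    f=viewer.grab_frame(n); cv2.imwrite(f"pics/{n}0.png",f["pixels"]); print(n,f["K"],f["pose"])
    np.savez(f"pics/{n}0.npz",**f)
E
```

```text
pics
{'time': 0.0, 'joint_pos': array([-1.27998962e+00,  5.33631022e-02,  1.61430654e+00, -3.00003784e-05,
        1.47598986e+00, -1.18995573e-01]), 'joint_vel': array([-0.00014213, -0.00175152,  0.00106324,  0.00028967, -0.00123137,
       -0.00152626]), 'joint_efforts': array([ 1.63628611e-03, -3.93694961e+01, -3.70170772e+01, -2.06669046e-05,
        7.14053720e-03,  4.83398452e-06]), 'tool_pos': array([ 0.24883174, -0.5726472 ,  0.23005165]), 'tool_rot': array([ 0.59071004,  0.38826671,  0.59184192, -0.38734191]), 'contact_force': array([ 0.39676266, -0.16556725,  0.1822377 ]), 'ft_torque': array([-0.02013097, -0.01102505, -0.02001446]), 'gripper_width': 0.995481663444138}
side [[531.15480774   0.         316.91206949]
 [  0.         531.15480774 230.90839148]
 [  0.           0.           1.        ]] [[ 0.02393371 -0.66367536  0.74763774 -0.56042713]
 [-0.99949804 -0.03141291  0.00411124 -0.10032257]
 [ 0.02075694 -0.74736085 -0.66409405  1.07068824]
 [ 0.          0.          0.          1.        ]]
top [[454.43694884   0.         331.0715657 ]
 [  0.         454.43694884 234.14447306]
 [  0.           0.           1.        ]] [[ 0.05745612 -0.97405867  0.21888011  0.31476193]
 [-0.99834206 -0.05681602  0.00922299 -0.09297851]
 [ 0.00345217 -0.21904714 -0.97570817  1.00355214]
 [ 0.          0.          0.          1.        ]]
```

View pics/side0.png

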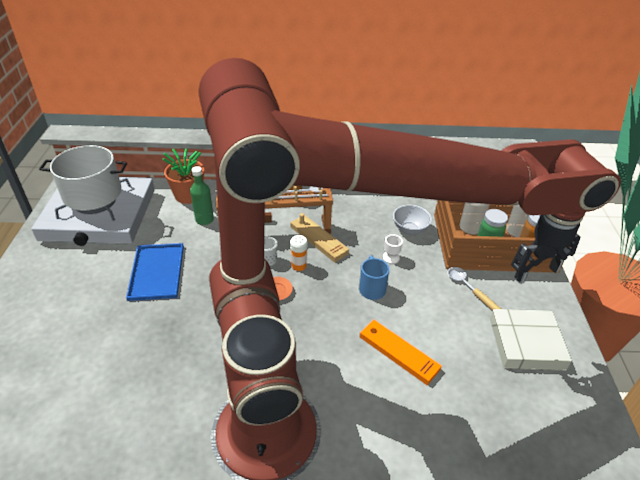

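View pics/top0.png

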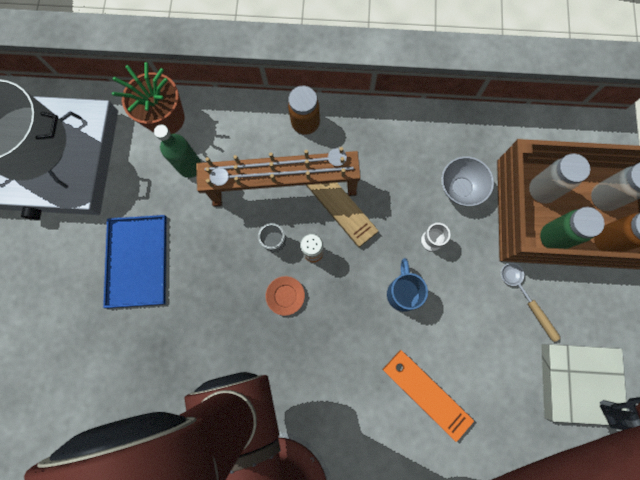

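Top view: the rack is at about (280,172). The wooden board runs from under the rack to its free end near (368,236). The white-lidded shaker is at (312,247), the strainer at (271,237), the egg cup at (436,236) and the tray at (136,262). The orange look-alike board is at (430,396). Next I'll enlarge the view and measure.

```bash
cat > h.py <<'E'
import numpy as np,cv2
from plant import manip,viewer
def snap(n,tag):
    f=viewer.grab_frame(n); cv2.imwrite(f"pics/{n}{tag}.png",f["pixels"]); np.savez(f"pics/{n}{tag}.npz",**f); return f
def load(n,tag): return dict(np.load(f"pics/{n}{tag}.npz"))
def ray(f,uv,z):
    uv=np.atleast_2d(uv).astype(float); d=np.c_[uv,np.ones(len(uv))]@np.linalg.inv(f["K"]).T@f["pose"][:3,:3].T
    c=f["pose"][:3,3]; t=(z-c[2])/d[:,2]; return c+d*t[:,None]
def cloud(f):
    h,w=f["range_z"].shape; v,u=np.mgrid[:h,:w]
    d=np.stack([u,v,np.ones_like(u)],-1)@np.linalg.inv(f["K"]).T*f["range_z"][...,None]
    return d@f["pose"][:3,:3].T+f["pose"][:3,3]
def proj(f,p):
    p=np.atleast_2d(p); c=(p-f["pose"][:3,3])@f["pose"][:3,:3]; q=c@f["K"].T; return q[:,:2]/q[:,2:]
def crop(f,x0,y0,x1,y1,s,name):
    cv2.imwrite(name,cv2.resize(f["pixels"][y0:y1,x0:x1],None,fx=s,fy=s,interpolation=cv2.INTER_CUBIC))
E
python3 - <<'E'
from h import *
f=load("top",0)
crop(f,185,130,465,330,2.8,"pics/c1.png")
P=cloud(f)
for n,(u,v) in dict(sh=(312,243),st=(271,232),stc=(271,238),egg=(438,231),board=(345,215),be=(360,235),rackL=(230,180),saucer=(286,296),tray=(136,262),floor=(220,260),bowl=(467,185),mug=(407,290)).items(): print(n,P[v,u].round(3))
E
```

```text
sh [ 0.497 -0.047  0.097]
st [0.534 0.051 0.013]
stc [0.522 0.051 0.006]
egg [ 0.554 -0.318  0.032]
board [ 0.58  -0.112  0.022]
be [ 0.537 -0.148  0.021]
rackL [0.61  0.125 0.134]
saucer [0.395 0.007 0.007]
tray [0.45  0.344 0.007]
floor [0.466 0.16  0.002]
bowl [ 0.672 -0.389  0.008]
mug [ 0.423 -0.257  0.005]
```

View pics/c1.png

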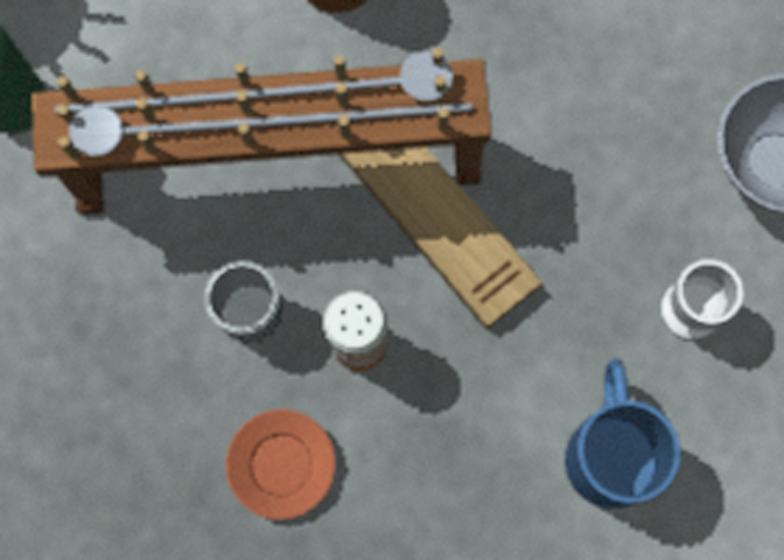

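The crop shows the round steel strainer rim at crop (242,298), the holed white shaker lid at (353,320) and the egg cup at (708,292). The bare wooden board, with two brown stripes at its end, has free-end corners near (488,328) and (542,288). The other candidate for the board, the orange one at top (430,396), lies loose away from the rack. It's the look-alike, so I'll leave it alone.

```bash
python3 - <<'E'
from h import *
f=load("top",0);P=cloud(f);Z=P[...,2]
def circ(m,z):
    v,u=np.nonzero(m); p=ray(f,np.c_[u,v],z)[:,:2]; c,r=cv2.minEnclosingCircle(p.astype(np.float32)*1000); return np.array(c)/1000,2*r,len(u)
def box(c,r):
    m=np.zeros(Z.shape,bool); m[c[1]-r:c[1]+r,c[0]-r:c[0]+r]=1; return m
print("shaker",circ(box((312,243),22)&(Z>.088),.1))
print("strainer",circ(box((271,236),20)&(Z>.054),.066))
print("egg",circ(box((438,234),20)&(Z>.058),.070))
print("saucer",circ(box((286,296),28)&(Z>.008),.014))
print("mug",circ(box((410,292),22)&(Z>.075),.085))
print("oil",circ(box((170,145),40)&(Z>.06),.1)); 
m=box((170,145),40)&(Z>.06); print(P[m].min(0),P[m].max(0), P[box((170,145),40)&(Z>.17)].mean(0))
# board
hsv=cv2.cvtColor(f["pixels"],cv2.COLOR_BGR2HSV)
m=(Z>.014)&(Z<.027); m2=np.zeros_like(m); m2[185:255,295:390]=1; m&=m2
v,u=np.nonzero(m); 
n,l,s,c=cv2.connectedComponentsWithStats(m.astype(np.uint8)); k=1+s[1:,4].argmax(); v,u=np.nonzero(l==k)
p=ray(f,np.c_[u,v],.02)[:,:2]*1000
r=cv2.minAreaRect(p.astype(np.float32)); print("board",r,cv2.boxPoints(r))
# rack top
mr=np.zeros_like(m); mr[140:200,190:370]=1
t=mr&(Z>.115)&(Z<.16); zs=Z[t]; print(np.histogram(zs,8))
# tray
b=cv2.inRange(hsv,(100,120,40),(130,255,255))>0; mt=np.zeros_like(b); mt[200:320,90:180]=1
v,u=np.nonzero(b&mt); 
r=cv2.minAreaRect(np.float32(ray(f,np.c_[u,v],.014)[:,:2]*1000)); print("tray",r)
E
```

```text
shaker (array([ 0.49788342, -0.04403448]), 99.80653381347656, 421)
strainer (array([0.51812061, 0.05098788]), 84.01055145263672, 188)
egg (array([ 0.5349649 , -0.31353766]), 93.1760482788086, 202)
saucer (array([0.40533533, 0.00625862]), 144.2069549560547, 798)
mug (array([ 0.41711041, -0.24971011]), 101.19646453857422, 286)
oil (array([0.6944397, 0.272203 ]), 256.19140625, 2367)
[ 0.31476193 -0.09297851  0.0600327 ] [0.80611822 0.37404081 1.00355214] [0.63866878 0.21358361 0.27887112]
board ((597.6619873046875, -105.48560333251953), (184.12493896484375, 57.32306671142578), 42.44068145751953) [[ 510.3805  -146.46027]
 [ 549.0636  -188.76334]
 [ 684.9435   -64.51094]
 [ 646.2604   -22.20787]]
(array([  88,  144,  729, 2468,  564,  477,  275,   71]), array([0.11512598, 0.12073001, 0.12633404, 0.13193807, 0.1375421 ,
       0.14314612, 0.14875015, 0.15435418, 0.15995821]))
tray ((453.23779296875, 343.85174560546875), (200.1278533935547, 132.25291442871094), 7.641788005828857)
```

```bash
python3 - <<'E'
from h import *
f=load("top",0);P=cloud(f);Z=P[...,2].copy(); Z[Z>.5]=0
def circ(m,z):
    n,l,s,_=cv2.connectedComponentsWithStats(m.astype(np.uint8)); k=1+s[1:,4].argmax()
    v,u=np.nonzero(l==k); p=ray(f,np.c_[u,v],z)[:,:2]; c,r=cv2.minEnclosingCircle(p.astype(np.float32)*1000); return np.array(c).round(1),round(2*r,1),len(u)
def box(c,r):
    m=np.zeros(Z.shape,bool); m[c[1]-r:c[1]+r,c[0]-r:c[0]+r]=1; return m
print("shaker",circ(box((312,243),22)&(Z>.088),.1))
print("strainer",circ(box((271,236),20)&(Z>.054),.066))
print("egg",circ(box((438,234),20)&(Z>.058),.070))
print("saucer",circ(box((286,296),28)&(Z>.008),.014))
print("mug",circ(box((410,292),22)&(Z>.075),.085))
m=box((170,145),40)&(Z>.17)&(P[...,0]<.75);print("oil",P[m].mean(0),len(P[m]))
m=np.zeros(Z.shape,bool); m[140:200,190:370]=1; m&=(Z>.128)&(Z<.142)
n,l,s,_=cv2.connectedComponentsWithStats(m.astype(np.uint8)); k=1+s[1:,4].argmax()
v,u=np.nonzero(l==k); r=cv2.minAreaRect(np.float32(ray(f,np.c_[u,v],.135)[:,:2]*1000)); print("rack",r,cv2.boxPoints(r).round(1))
# board end region only, and board edges by ledge-height free fit
for zz in(.02,):
    m=np.zeros(Z.shape,bool); m[185:255,295:390]=1; m&=(Z>.012)&(Z<.03)
    n,l,s,_=cv2.connectedComponentsWithStats(m.astype(np.uint8)); k=1+s[1:,4].argmax()
    c=max(cv2.findContours((l==k).astype(np.uint8),0,2)[0],key=cv2.contourArea)
    print("board hull", cv2.approxPolyDP(c,3,True)[:,0].tolist())
E
```

```text
shaker (array([492.9, -46.9]), 46.9, 410)
strainer (array([513.5,  41.3]), 55.9, 180)
egg (array([ 536.8, -308.9]), 52.0, 194)
saucer (array([395. ,   8.2]), 84.4, 763)
mug (array([ 412.3, -248.8]), 74.8, 273)
oil [0.67956612 0.25229094 0.187371  ] 198
rack ((633.4093627929688, 29.139236450195312), (62.06592559814453, 328.5754699707031), 8.021172523498535) [[ 579.8  187.5]
 [ 625.6 -137.9]
 [ 687.1 -129.2]
 [ 641.2  196.1]]
board hull [[307, 185], [358, 246], [378, 231], [339, 185]]
```

Sizes check out: lid 46.9 of 47, tray 200×132, rack 328×62. The swing radius is about 180 mm. The shaker stands 166 mm from the pivot and the strainer 171 mm, so both are in the path; the egg cup is not. Now a helper to plan moves in tool axes.

```bash
cat >> h.py <<'E'
from scipy.spatial.transform import Rotation as Ro
def tool():
    s=manip.state(); q=s["tool_rot"]; return s,s["tool_pos"],Ro.from_quat([q[1],q[2],q[3],q[0]])
def goto(target,zdir=None,lean=None):
    """print the world->tool shift (cm) and rotvec (deg, about tool axes); target in m; zdir = wanted jaw angle (deg, world) ; lean=(unit dir xy, deg) of the tool's back"""
    s,p,R=tool(); M=R.as_matrix()
    print("t %.2f pos"%s["time"],(p*1000).round(1),"F",s["contact_force"].round(1),"grip %.3f"%s["gripper_width"],"joints",s["joint_pos"].round(2))
    print("tool x",M[:,0].round(3),"y",M[:,1].round(3),"z",M[:,2].round(3))
    d=np.array(target)-p; print("shift cm in tool axes",(M.T@d*100).round(2))
    if zdir is not None:
        x=np.array([0,0,-1.]); 
        if lean is not None: a=np.radians(lean[1]); x=np.r_[-np.sin(a)*np.array(lean[0]),-np.cos(a)]
        best=None
        for k in(0,180):
            t=np.radians(zdir+k); z=np.array([np.cos(t),np.sin(t),0]); z-=x*(x@z); z/=np.linalg.norm(z)
            W=np.c_[x,np.cross(z,x),z]; rv=Ro.from_matrix(M.T@W).as_rotvec(degrees=True)
            if best is None or np.linalg.norm(rv)<np.linalg.norm(best): best=rv; B=W
        print("turn deg",best.round(1)," shift in the turned tool axes",(B.T@d*100).round(2))
E
python3 -c "
from h import *
goto((.493,-.047,.17),8)
goto((.493,-.047,.17),98)"
```

```text
t 0.10 pos [ 248.8 -572.7  230.2] F [0.1 0.  1.7] grip 1.003 joints [-1.28  0.05  1.61 -0.    1.48 -0.12]
tool x [-0.001  0.002 -1.   ] y [0.917 0.398 0.   ] z [ 0.398 -0.917 -0.002]
shift cm in tool axes [  6.1   43.34 -38.48]
turn deg [-74.5  -0.1  -0.1]  shift in the turned tool axes [ 6.02 48.66 31.49]
t 0.10 pos [ 248.8 -572.7  230.2] F [0.1 0.  1.7] grip 1.003 joints [-1.28  0.05  1.61 -0.    1.48 -0.12]
tool x [-0.001  0.002 -1.   ] y [0.917 0.398 0.   ] z [ 0.398 -0.917 -0.002]
shift cm in tool axes [  6.1   43.34 -38.48]
turn deg [15.5 -0.1  0. ]  shift in the turned tool axes [  6.02  31.49 -48.66]
```

```bash
R='{"fingers":1,"delta_pos":[0,4,-3.5],"twist":[0,0,0]}'; python3 -m inch '[{"fingers":1,"delta_pos":[0,4,-3.5],"twist":[0,0,0]},{"fingers":1,"delta_pos":[0,4,-3.5],"twist":[0,0,0]},{"fingers":1,"delta_pos":[0,4,-3.5],"twist":[0,0,0]},{"fingers":1,"delta_pos":[0,4,-3.5],"twist":[0,0,0]},{"fingers":1,"delta_pos":[0,4,-3.5],"twist":[0,0,0]}]'
python3 -m inch '[{"fingers":1,"delta_pos":[0,4,-3.5],"twist":[0,0,0]},{"fingers":1,"delta_pos":[0,4,-3.5],"twist":[0,0,0]},{"fingers":1,"delta_pos":[0,4,-3.5],"twist":[0,0,0]},{"fingers":1,"delta_pos":[0,4,-3.5],"twist":[0,0,0]},{"fingers":1,"delta_pos":[0,4,-3.5],"twist":[0,0,0]}]'
python3 -m inch '[{"fingers":1,"delta_pos":[0,0,0],"twist":[-10.6,0,0]},{"fingers":1,"delta_pos":[0,0,0],"twist":[-10.6,0,0]},{"fingers":1,"delta_pos":[0,0,0],"twist":[-10.6,0,0]},{"fingers":1,"delta_pos":[0,0,0],"twist":[-10.6,0,0]},{"fingers":1,"delta_pos":[0,0,0],"twist":[-10.6,0,0]}]'
python3 -m inch '[{"fingers":1,"delta_pos":[0,0,0],"twist":[-10.6,0,0]},{"fingers":1,"delta_pos":[0,0,0],"twist":[-10.6,0,0]},{"fingers":1,"delta_pos":[0,0,0],"twist":[0,0,0]}]'
python3 -c "
from h import *
goto((.493,-.047,.15),8)"
```

```text
time: 0.72
tool_pos: [0.363, -0.3312, 0.2308]
tool_rot: [0.591, 0.388, 0.591, -0.388]
contact_force: [0.3, -0.1, -0.0]
gripper_width: 1.0
time: 1.35
tool_pos: [0.4767, -0.0911, 0.231]
tool_rot: [0.591, 0.388, 0.591, -0.388]
contact_force: [0.4, -0.2, -0.1]
gripper_width: 1.0
time: 1.98
tool_pos: [0.4761, -0.0927, 0.2307]
tool_rot: [0.702, 0.081, 0.703, -0.081]
contact_force: [0.4, 0.6, 0.4]
gripper_width: 0.999
time: 2.35
tool_pos: [0.4761, -0.0927, 0.2308]
tool_rot: [0.705, -0.046, 0.706, 0.047]
contact_force: [-0.1, -0.3, -0.8]
gripper_width: 1.004
t 2.35 pos [476.1 -92.7 230.8] F [-0.1 -0.3 -0.8] grip 1.004 joints [-0.35 -0.29  1.93 -0.    1.51 -0.48]
tool x [-0.001  0.    -1.   ] y [-0.131  0.991  0.   ] z [ 0.991  0.131 -0.001]
shift cm in tool axes [8.08 4.31 2.28]
turn deg [-0.4 -0.  -0. ]  shift in the turned tool axes [8.08 4.3  2.31]
```

```bash
python3 -m inch '[{"fingers":1,"delta_pos":[3,4.3,2.3],"twist":[0,0,0]},{"fingers":1,"delta_pos":[5,0,0],"twist":[0,0,0]},{"fingers":1,"delta_pos":[0,0,0],"twist":[0,0,0]}]'
python3 - <<'E'
from h import *
goto((.493,-.047,.038),8)
f=snap("top",1); crop(f,240,180,400,300,5,"pics/c2.png")
E
```

```text
time: 2.72
tool_pos: [0.4901, -0.046, 0.1467]
tool_rot: [0.702, -0.046, 0.709, 0.048]
contact_force: [-0.6, -0.5, -0.4]
gripper_width: 1.002
t 2.73 pos [490.1 -46.  146.7] F [-0.6 -0.5 -0.4] grip 1.002 joints [-0.24 -0.2   1.99 -0.    1.35 -0.38]
tool x [-0.01   0.002 -1.   ] y [-0.132  0.991  0.004] z [ 0.991  0.132 -0.009]
shift cm in tool axes [10.86 -0.18  0.37]
turn deg [-0.4 -0.5 -0.2]  shift in the turned tool axes [10.87 -0.14  0.27]
```

View pics/c2.png

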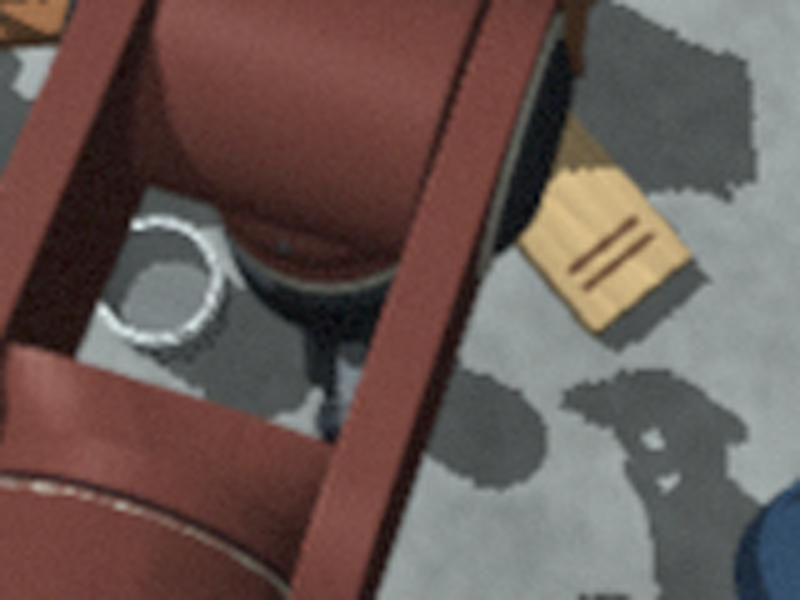

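The arm hides the shaker at about (312,247). Its lid is just visible at crop (345,385), between the fingers. The state readout puts the tool within 3 mm of the shaker axis, so I'll descend.

```bash
python3 -m inch '[{"fingers":1,"delta_pos":[3,-0.1,0.2],"twist":[0,-0.5,-0.2]},{"fingers":1,"delta_pos":[4,0,0],"twist":[0,0,0]},{"fingers":1,"delta_pos":[3.7,0,0],"twist":[0,0,0]},{"fingers":1,"delta_pos":[0,0,0],"twist":[0,0,0]}]'
python3 -c "
from h import *
goto((.493,-.047,.038),8)"
```

```text
time: 3.28
tool_pos: [0.4954, -0.0483, 0.0438]
tool_rot: [0.708, -0.047, 0.703, 0.046]
contact_force: [0.5, -0.4, 0.4]
gripper_width: 1.0
t 3.27 pos [495.4 -48.3  43.8] F [ 0.5 -0.4  0.4] grip 1.000 joints [-0.25 -0.06  2.06 -0.    1.14 -0.38]
tool x [ 0.006 -0.002 -1.   ] y [-0.132  0.991 -0.002] z [0.991 0.132 0.006]
shift cm in tool axes [ 0.58  0.17 -0.22]
turn deg [-0.4  0.3  0.1]  shift in the turned tool axes [ 0.58  0.17 -0.22]
```

```bash
python3 -m inch '[{"fingers":1,"delta_pos":[0.5,0.1,-0.2],"twist":[0,0.3,0.1]},{"fingers":-1,"delta_pos":[0,0,0],"twist":[0,0,0]},{"fingers":-1,"delta_pos":[0,0,0],"twist":[0,0,0]},{"fingers":-1,"delta_pos":[0,0,0],"twist":[0,0,0]},{"fingers":-1,"delta_pos":[0,0,0],"twist":[0,0,0]}]'
python3 -m inch '[{"fingers":-1,"delta_pos":[0,0,0],"twist":[0,0,0]},{"fingers":-1,"delta_pos":[0,0,0],"twist":[0,0,0]}]'
```

```text
time: 3.9
tool_pos: [0.4953, -0.0477, 0.041]
tool_rot: [0.707, -0.048, 0.704, 0.046]
contact_force: [-1.3, -0.5, 5.7]
gripper_width: 0.526
time: 4.15
tool_pos: [0.4953, -0.0477, 0.0411]
tool_rot: [0.707, -0.048, 0.704, 0.046]
contact_force: [-1.2, -1.4, 5.2]
gripper_width: 0.525
```

```bash
python3 -m inch '[{"fingers":-1,"delta_pos":[-1.5,0,0],"twist":[0,0,0]},{"fingers":-1,"delta_pos":[-3,0,0],"twist":[0,0,0]},{"fingers":-1,"delta_pos":[-3,0,0],"twist":[0,0,0]},{"fingers":-1,"delta_pos":[-1.5,0,0],"twist":[0,0,0]},{"fingers":-1,"delta_pos":[0,0,0],"twist":[0,0,0]}]'
python3 -c "
from h import *
goto((.503,.350,.128),8)"
```

```text
time: 4.78
tool_pos: [0.4947, -0.0474, 0.1308]
tool_rot: [0.708, -0.048, 0.703, 0.047]
contact_force: [0.1, 0.5, -1.6]
gripper_width: 0.526
t 4.78 pos [494.7 -47.4 130.8] F [ 0.1  0.5 -1.6] grip 0.526 joints [-0.25 -0.18  2.01 -0.    1.31 -0.38]
tool x [ 0.007 -0.002 -1.   ] y [-0.134  0.991 -0.003] z [0.991 0.134 0.006]
shift cm in tool axes [ 0.21 39.27  6.13]
turn deg [-0.3  0.4  0.2]  shift in the turned tool axes [ 0.28 39.24  6.35]
```

```bash
python3 -m inch '[{"fingers":-1,"delta_pos":[0,2,0.3],"twist":[0,0.4,0.2]},{"fingers":-1,"delta_pos":[0,4,0.7],"twist":[0,0,0]},{"fingers":-1,"delta_pos":[0,4.5,0.7],"twist":[0,0,0]},{"fingers":-1,"delta_pos":[0,4.5,0.7],"twist":[0,0,0]},{"fingers":-1,"delta_pos":[0,4.5,0.7],"twist":[0,0,0]}]'
python3 -m inch '[{"fingers":-1,"delta_pos":[0,4.5,0.7],"twist":[0,0,0]},{"fingers":-1,"delta_pos":[0,4.5,0.7],"twist":[0,0,0]},{"fingers":-1,"delta_pos":[0,4.5,0.7],"twist":[0,0,0]},{"fingers":-1,"delta_pos":[0,4,0.7],"twist":[0,0,0]},{"fingers":-1,"delta_pos":[0,2,0.3],"twist":[0,0,0]}]'
python3 -m inch '[{"fingers":-1,"delta_pos":[0,0,0],"twist":[0,0,0]}]'
python3 -c "
from h import *
goto((.503,.350,.047),8)"
```

```text
time: 5.4
tool_pos: [0.4973, 0.1514, 0.1276]
tool_rot: [0.703, -0.047, 0.708, 0.048]
contact_force: [0.1, 0.5, -2.0]
gripper_width: 0.52
time: 6.02
tool_pos: [0.5021, 0.3487, 0.1277]
tool_rot: [0.703, -0.048, 0.708, 0.048]
contact_force: [-0.3, -0.5, -1.9]
gripper_width: 0.523
time: 6.15
tool_pos: [0.5026, 0.3478, 0.1284]
tool_rot: [0.704, -0.048, 0.707, 0.048]
contact_force: [-0.6, 0.5, -1.4]
gripper_width: 0.523
t 6.15 pos [502.6 347.8 128.4] F [-0.6  0.5 -1.4] grip 0.523 joints [0.48 0.11 1.73 0.   1.31 0.35]
tool x [-0.006 -0.    -1.   ] y [-0.135  0.991  0.001] z [ 0.991  0.135 -0.005]
shift cm in tool axes [8.14 0.21 0.12]
turn deg [-0.2 -0.3 -0. ]  shift in the turned tool axes [8.14 0.21 0.08]
```

```bash
python3 -m inch '[{"fingers":-1,"delta_pos":[2.5,0.2,0.1],"twist":[0,-0.3,0]},{"fingers":-1,"delta_pos":[2.5,0,0],"twist":[0,0,0]},{"fingers":-1,"delta_pos":[2,0,0],"twist":[0,0,0]},{"fingers":-1,"delta_pos":[0.8,0,0],"twist":[0,0,0]},{"fingers":-1,"delta_pos":[0,0,0],"twist":[0,0,0]}]'
python3 -c "
from h import *
goto((.503,.350,.047),8)"
```

```text
time: 6.78
tool_pos: [0.5038, 0.3493, 0.0512]
tool_rot: [0.706, -0.047, 0.705, 0.048]
contact_force: [-0.1, 0.3, 0.0]
gripper_width: 0.521
t 6.78 pos [503.8 349.3  51.2] F [-0.1  0.3  0. ] grip 0.521 joints [0.48 0.2  1.77 0.   1.17 0.35]
tool x [ 0.001  0.001 -1.   ] y [-0.133  0.991  0.001] z [0.991 0.133 0.001]
shift cm in tool axes [ 0.42  0.08 -0.07]
turn deg [-0.3  0.  -0.1]  shift in the turned tool axes [ 0.42  0.08 -0.07]
```

```bash
for i in 1; do python3 -m inch '[{"fingers":-1,"delta_pos":[0.2,0,0],"twist":[0,0,0]},{"fingers":-1,"delta_pos":[0,0,0],"twist":[0,0,0]}]'; python3 -m inch '[{"fingers":-1,"delta_pos":[0.2,0,0],"twist":[0,0,0]},{"fingers":-1,"delta_pos":[0,0,0],"twist":[0,0,0]}]'; done
```

```text
time: 7.02
tool_pos: [0.5045, 0.3501, 0.0506]
tool_rot: [0.707, -0.047, 0.704, 0.048]
contact_force: [0.1, 0.1, -0.6]
gripper_width: 0.522
time: 7.28
tool_pos: [0.5039, 0.3498, 0.0477]
tool_rot: [0.706, -0.047, 0.705, 0.048]
contact_force: [-0.1, 0.7, -1.1]
gripper_width: 0.524
```

```bash
python3 -m inch '[{"fingers":-1,"delta_pos":[0.15,0,0],"twist":[0,0,0]},{"fingers":-1,"delta_pos":[0,0,0],"twist":[0,0,0]}]'; python3 -m inch '[{"fingers":-1,"delta_pos":[0.1,0,0],"twist":[0,0,0]},{"fingers":-1,"delta_pos":[0,0,0],"twist":[0,0,0]}]'
```

```text
time: 7.52
tool_pos: [0.504, 0.3499, 0.0462]
tool_rot: [0.706, -0.047, 0.705, 0.048]
contact_force: [-0.4, 0.7, -0.7]
gripper_width: 0.525
time: 7.78
tool_pos: [0.5041, 0.3502, 0.0461]
tool_rot: [0.706, -0.046, 0.705, 0.048]
contact_force: [-1.8, 0.1, 4.8]
gripper_width: 0.521
```

```bash
python3 -m inch '[{"fingers":0.7,"delta_pos":[0,0,0],"twist":[0,0,0]},{"fingers":0.7,"delta_pos":[0,0,0],"twist":[0,0,0]},{"fingers":0.7,"delta_pos":[0,0,0],"twist":[0,0,0]},{"fingers":0.7,"delta_pos":[-2,0,0],"twist":[0,0,0]},{"fingers":0.7,"delta_pos":[-4,0,0],"twist":[0,0,0]}]'
python3 -m inch '[{"fingers":0.7,"delta_pos":[-4,0,0],"twist":[0,0,0]},{"fingers":1,"delta_pos":[0,0,0],"twist":[0,0,0]}]'
python3 -c "
from h import *
goto((.5135,.041,.14),8)"
```

```text
time: 8.4
tool_pos: [0.5027, 0.349, 0.1048]
tool_rot: [0.705, -0.047, 0.706, 0.047]
contact_force: [1.7, 1.4, -0.7]
gripper_width: 0.847
time: 8.65
tool_pos: [0.5068, 0.3512, 0.152]
tool_rot: [0.71, -0.045, 0.701, 0.05]
contact_force: [0.2, 0.3, -0.2]
gripper_width: 1.001
t 8.65 pos [506.8 351.2 152. ] F [ 0.2  0.3 -0.2] grip 1.001 joints [0.48 0.08 1.71 0.   1.33 0.35]
tool x [ 0.011  0.007 -1.   ] y [-0.134  0.991  0.005] z [0.991 0.134 0.012]
shift cm in tool axes [  0.99 -30.84  -3.5 ]
turn deg [-0.3  0.7 -0.3]  shift in the turned tool axes [  1.2  -30.81  -3.66]
```

```bash
python3 -m inch '[{"fingers":1,"delta_pos":[0,-3,-0.4],"twist":[0,0.7,-0.3]},{"fingers":1,"delta_pos":[0,-5,-0.6],"twist":[0,0,0]},{"fingers":1,"delta_pos":[0,-5,-0.6],"twist":[0,0,0]},{"fingers":1,"delta_pos":[0,-5,-0.6],"twist":[0,0,0]},{"fingers":1,"delta_pos":[0,-5,-0.6],"twist":[0,0,0]}]'
python3 -m inch '[{"fingers":1,"delta_pos":[0,-5,-0.6],"twist":[0,0,0]},{"fingers":1,"delta_pos":[0,-2.5,-0.3],"twist":[0,0,0]},{"fingers":1,"delta_pos":[0,0,0],"twist":[0,0,0]}]'
python3 -c "
from h import *
goto((.5135,.041,.021),8)"
```

```text
time: 9.28
tool_pos: [0.5064, 0.1164, 0.1462]
tool_rot: [0.702, -0.049, 0.709, 0.046]
contact_force: [0.2, -0.7, 0.5]
gripper_width: 1.002
time: 9.65
tool_pos: [0.5077, 0.041, 0.1465]
tool_rot: [0.702, -0.048, 0.709, 0.045]
contact_force: [-0.1, 0.9, -0.4]
gripper_width: 1.001
t 9.65 pos [507.7  41.  146.5] F [-0.1  0.9 -0.4] grip 1.001 joints [-0.06 -0.15  1.96 -0.01  1.35 -0.19]
tool x [-0.01  -0.005 -1.   ] y [-0.131  0.991 -0.003] z [ 0.991  0.13  -0.011]
shift cm in tool axes [12.54 -0.04  0.7 ]
turn deg [-0.5 -0.6  0.2]  shift in the turned tool axes [12.55 -0.08  0.57]
```

```bash
python3 -m inch '[{"fingers":1,"delta_pos":[2.5,0,0.5],"twist":[0,-0.4,0.1]},{"fingers":1,"delta_pos":[2.5,0,0],"twist":[0,0,0]},{"fingers":1,"delta_pos":[0,0,0],"twist":[0,0,0]}]'
python3 -c "
from h import *
goto((.5135,.041,.021),8)"
```

```text
time: 10.02
tool_pos: [0.5105, 0.044, 0.094]
tool_rot: [0.702, -0.048, 0.709, 0.047]
contact_force: [0.1, -0.4, -0.4]
gripper_width: 0.999
t 10.03 pos [510.5  44.   94. ] F [ 0.1 -0.4 -0.4] grip 0.999 joints [-0.06 -0.08  1.99 -0.    1.25 -0.19]
tool x [-0.009 -0.002 -1.   ] y [-0.135  0.991 -0.   ] z [ 0.991  0.135 -0.009]
shift cm in tool axes [ 7.3  -0.34  0.32]
turn deg [-0.3 -0.5  0. ]  shift in the turned tool axes [ 7.3  -0.34  0.26]
```

```bash
python3 -m inch '[{"fingers":1,"delta_pos":[2.5,-0.2,0.2],"twist":[0,0,0]},{"fingers":1,"delta_pos":[2.5,0,0],"twist":[0,0,0]},{"fingers":1,"delta_pos":[1.9,0,0],"twist":[0,0,0]},{"fingers":1,"delta_pos":[0.3,0,0],"twist":[0,0,0]},{"fingers":1,"delta_pos":[0,0,0],"twist":[0,0,0]}]'
python3 -c "
from h import *
goto((.5135,.041,.021),8)"
```

```text
time: 10.65
tool_pos: [0.5151, 0.0412, 0.0251]
tool_rot: [0.705, -0.048, 0.706, 0.047]
contact_force: [0.7, 0.1, 0.5]
gripper_width: 1.001
t 10.65 pos [515.1  41.2  25.1] F [0.7 0.1 0.5] grip 1.001 joints [-0.06  0.02  2.01 -0.    1.11 -0.2 ]
tool x [-0.002 -0.002 -1.   ] y [-0.134  0.991 -0.002] z [ 0.991  0.134 -0.003]
shift cm in tool axes [ 0.41  0.   -0.16]
turn deg [-0.3 -0.2  0.1]  shift in the turned tool axes [ 0.41  0.   -0.16]
```

```bash
python3 -m inch '[{"fingers":1,"delta_pos":[0.1,0,-0.1],"twist":[0,0,0]},{"fingers":-1,"delta_pos":[0,0,0],"twist":[0,0,0]},{"fingers":-1,"delta_pos":[0,0,0],"twist":[0,0,0]},{"fingers":-1,"delta_pos":[0,0,0],"twist":[0,0,0]},{"fingers":-1,"delta_pos":[0,0,0],"twist":[0,0,0]}]'
python3 -m inch '[{"fingers":-1,"delta_pos":[0,0,0],"twist":[0,0,0]},{"fingers":-1,"delta_pos":[0,0,0],"twist":[0,0,0]}]'
```

```text
time: 11.28
tool_pos: [0.5143, 0.0408, 0.0243]
tool_rot: [0.705, -0.048, 0.706, 0.047]
contact_force: [-0.6, 0.3, 5.8]
gripper_width: 0.591
time: 11.52
tool_pos: [0.5143, 0.0409, 0.0242]
tool_rot: [0.705, -0.048, 0.706, 0.047]
contact_force: [-0.8, -0.3, 5.6]
gripper_width: 0.597
```

```bash
python3 -m inch '[{"fingers":-1,"delta_pos":[-1.5,0,0],"twist":[0,0,0]},{"fingers":-1,"delta_pos":[-3,0,0],"twist":[0,0,0]},{"fingers":-1,"delta_pos":[-3,0,0],"twist":[0,0,0]},{"fingers":-1,"delta_pos":[-1,0,0],"twist":[0,0,0]},{"fingers":-1,"delta_pos":[0,0,0],"twist":[0,0,0]}]'
python3 -c "
from h import *
goto((.402,.337,.11),8)"
```

```text
time: 12.15
tool_pos: [0.514, 0.0411, 0.1087]
tool_rot: [0.705, -0.048, 0.706, 0.047]
contact_force: [2.0, -0.3, -1.3]
gripper_width: 0.587
t 12.15 pos [514.   41.1 108.7] F [ 2.  -0.3 -1.3] grip 0.587 joints [-0.06 -0.1   1.97 -0.    1.27 -0.2 ]
tool x [-0.002 -0.002 -1.   ] y [-0.134  0.991 -0.002] z [ 0.991  0.134 -0.003]
shift cm in tool axes [-0.17 30.82 -7.14]
turn deg [-0.3 -0.1  0.1]  shift in the turned tool axes [-0.13 30.86 -6.97]
```

```bash
python3 -m inch '[{"fingers":-1,"delta_pos":[0,2,-0.5],"twist":[0,0,0]},{"fingers":-1,"delta_pos":[0,4,-1],"twist":[0,0,0]},{"fingers":-1,"delta_pos":[0,4,-1],"twist":[0,0,0]},{"fingers":-1,"delta_pos":[0,4,-1],"twist":[0,0,0]},{"fingers":-1,"delta_pos":[0,4,-1],"twist":[0,0,0]}]'
python3 -m inch '[{"fingers":-1,"delta_pos":[0,4,-1],"twist":[0,0,0]},{"fingers":-1,"delta_pos":[0,4,-1],"twist":[0,0,0]},{"fingers":-1,"delta_pos":[0,3,-0.5],"twist":[0,0,0]},{"fingers":-1,"delta_pos":[0,1.8,0],"twist":[0,0,0]},{"fingers":-1,"delta_pos":[0,0,0],"twist":[0,0,0]}]'
python3 -c "
from h import *
goto((.402,.337,.032),8)"
```

```text
time: 12.78
tool_pos: [0.4428, 0.215, 0.1065]
tool_rot: [0.703, -0.048, 0.708, 0.047]
contact_force: [1.0, 0.4, -1.9]
gripper_width: 0.595
time: 13.4
tool_pos: [0.4025, 0.3375, 0.1072]
tool_rot: [0.704, -0.049, 0.707, 0.047]
contact_force: [-0.2, 0.2, -0.8]
gripper_width: 0.595
t 13.40 pos [402.5 337.5 107.2] F [-0.2  0.2 -0.8] grip 0.595 joints [ 0.56 -0.07  1.95 -0.    1.27  0.42]
tool x [-0.005 -0.003 -1.   ] y [-0.136  0.991 -0.003] z [ 0.991  0.136 -0.005]
shift cm in tool axes [ 7.52 -0.02 -0.02]
turn deg [-0.2 -0.3  0.1]  shift in the turned tool axes [ 7.52 -0.04 -0.05]
```

```bash
python3 -m inch '[{"fingers":-1,"delta_pos":[2.5,0,0],"twist":[0,-0.2,0.1]},{"fingers":-1,"delta_pos":[2.5,0,0],"twist":[0,0,0]},{"fingers":-1,"delta_pos":[2,0,0],"twist":[0,0,0]},{"fingers":-1,"delta_pos":[0.5,0,0],"twist":[0,0,0]},{"fingers":-1,"delta_pos":[0,0,0],"twist":[0,0,0]}]'
python3 -m inch '[{"fingers":-1,"delta_pos":[0.2,0,0],"twist":[0,0,0]},{"fingers":-1,"delta_pos":[0,0,0],"twist":[0,0,0]}]'
python3 -m inch '[{"fingers":-1,"delta_pos":[0.1,0,0],"twist":[0,0,0]},{"fingers":-1,"delta_pos":[0,0,0],"twist":[0,0,0]}]'
```

```text
time: 14.02
tool_pos: [0.4034, 0.3363, 0.0331]
tool_rot: [0.705, -0.047, 0.706, 0.047]
contact_force: [0.4, 0.1, -0.6]
gripper_width: 0.588
time: 14.28
tool_pos: [0.4037, 0.3371, 0.0319]
tool_rot: [0.706, -0.047, 0.705, 0.048]
contact_force: [-0.4, -0.3, -0.8]
gripper_width: 0.588
time: 14.52
tool_pos: [0.4032, 0.337, 0.0302]
tool_rot: [0.706, -0.047, 0.705, 0.047]
contact_force: [-0.3, -0.4, -1.5]
gripper_width: 0.592
```

```bash
python3 -m inch '[{"fingers":-1,"delta_pos":[0.15,0,0],"twist":[0,0,0]},{"fingers":-1,"delta_pos":[0,0,0],"twist":[0,0,0]}]'
python3 -m inch '[{"fingers":0.7,"delta_pos":[0,0,0],"twist":[0,0,0]},{"fingers":0.7,"delta_pos":[0,0,0],"twist":[0,0,0]},{"fingers":0.7,"delta_pos":[0,0,0],"twist":[0,0,0]},{"fingers":0.7,"delta_pos":[-2,0,0],"twist":[0,0,0]},{"fingers":0.7,"delta_pos":[-4,0,0],"twist":[0,0,0]}]'
python3 -m inch '[{"fingers":-1,"delta_pos":[-5,0,0],"twist":[0,0,0]},{"fingers":-1,"delta_pos":[-3,0,0],"twist":[0,0,0]},{"fingers":-1,"delta_pos":[0,0,0],"twist":[0,0,0]},{"fingers":-1,"delta_pos":[0,0,0],"twist":[0,0,0]}]'
python3 - <<'E'
from h import *
f=snap("top",2); g=snap("side",2)
goto((.57,-.21,.18),128)
E
```

```text
time: 14.78
tool_pos: [0.4034, 0.3372, 0.0293]
tool_rot: [0.706, -0.047, 0.705, 0.048]
contact_force: [-0.8, -0.2, 5.1]
gripper_width: 0.588
time: 15.4
tool_pos: [0.4016, 0.3358, 0.0869]
tool_rot: [0.704, -0.048, 0.707, 0.046]
contact_force: [0.3, 0.6, 0.0]
gripper_width: 0.852
time: 15.9
tool_pos: [0.4025, 0.3365, 0.1671]
tool_rot: [0.705, -0.048, 0.706, 0.047]
contact_force: [-0.4, -0.0, -0.8]
gripper_width: 0.011
t 16.00 pos [402.1 336.2 166.2] F [0.1 0.8 0.2] grip -0.004 joints [ 0.55 -0.14  1.91  0.    1.38  0.42]
tool x [-0.003 -0.002 -1.   ] y [-0.134  0.991 -0.002] z [ 0.991  0.134 -0.004]
shift cm in tool axes [ -1.32 -56.38   9.33]
turn deg [59.7 -0.1  0.2]  shift in the turned tool axes [ -1.38 -20.4   53.38]
```

View pics/top2.png

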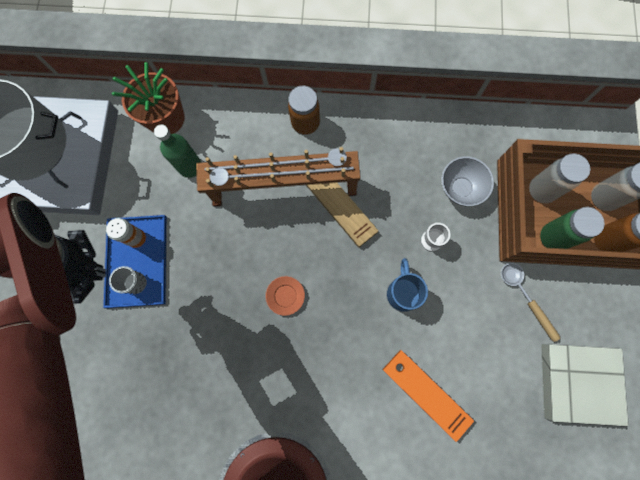

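View pics/side2.png

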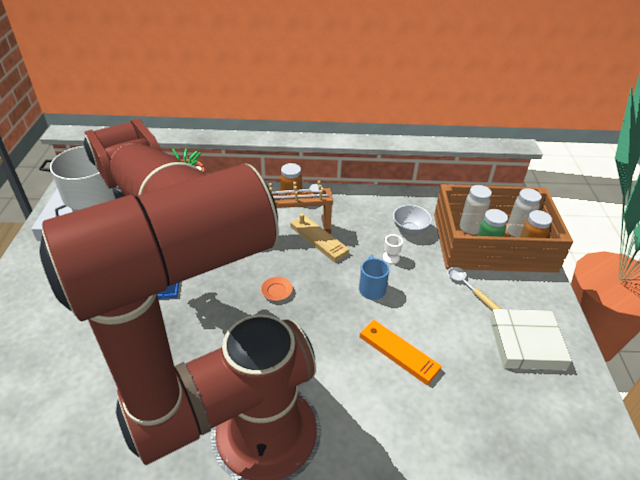

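The shaker at (119,232) and the strainer at (124,280) stand upright on the tray, so step 1 is done. Everything else is unmoved and the gripper is shut. Next I'll move to the board's far-right long side near its free end, with jaws parallel to the board.

```bash
python3 -m inch '[{"fingers":-1,"delta_pos":[-1,0,0],"twist":[-10,0,0]},{"fingers":-1,"delta_pos":[-1,0,0],"twist":[-10,0,0]},{"fingers":-1,"delta_pos":[0,0,0],"twist":[-10,0,0]},{"fingers":-1,"delta_pos":[0,0,0],"twist":[-5,0,0]},{"fingers":-1,"delta_pos":[0,0,0],"twist":[0,0,0]}]'
python3 - <<'E'
from h import *
goto((.577,-.194,.18),42.7)
f=load("side",2); print(proj(f,[[.6594,-.048,.05],[.5297,-.1676,.01],[.514,-.144,.02],[.549,-.189,.02]]).round())
f=load("top",2); print(proj(f,[[.510,-.1465,.02],[.549,-.189,.02]]).round())
E
```

```text
time: 16.62
tool_pos: [0.4025, 0.3365, 0.1868]
tool_rot: [0.658, -0.257, 0.66, 0.257]
contact_force: [0.6, -0.7, 0.6]
gripper_width: 0.003
t 16.62 pos [402.5 336.5 186.8] F [ 0.6 -0.7  0.6] grip 0.003 joints [ 0.55 -0.16  1.89 -0.    1.41 -0.19]
tool x [-0.003 -0.002 -1.   ] y [-0.677  0.736  0.001] z [ 0.736  0.677 -0.003]
shift cm in tool axes [  0.72 -50.85 -23.08]
turn deg [-0.1 -0.2 -0. ]  shift in the turned tool axes [  0.68 -50.82 -23.15]
[[302. 215.]
 [342. 256.]
 [334. 257.]
 [349. 249.]]
[[359. 247.]
 [379. 231.]]
```

The predicted dowel top at side (302,215) matches the peg seen there, and the board-end corners match as well. Moving over.

```bash
python3 -m inch '[{"fingers":-1,"delta_pos":[0,-5,-2.3],"twist":[0,0,0]},{"fingers":-1,"delta_pos":[0,-5,-2.3],"twist":[0,0,0]},{"fingers":-1,"delta_pos":[0,-5,-2.3],"twist":[0,0,0]},{"fingers":-1,"delta_pos":[0,-5,-2.3],"twist":[0,0,0]},{"fingers":-1,"delta_pos":[0,-5,-2.3],"twist":[0,0,0]}]'
python3 -m inch '[{"fingers":-1,"delta_pos":[0,-5,-2.3],"twist":[0,0,0]},{"fingers":-1,"delta_pos":[0,-5,-2.3],"twist":[0,0,0]},{"fingers":-1,"delta_pos":[0,-5,-2.3],"twist":[0,0,0]},{"fingers":-1,"delta_pos":[0,-5,-2.3],"twist":[0,0,0]},{"fingers":-1,"delta_pos":[0,-5,-2.3],"twist":[0,0,0]}]'
python3 -m inch '[{"fingers":-1,"delta_pos":[0,-0.7,-0.1],"twist":[0,0,0]},{"fingers":-1,"delta_pos":[0,0,0],"twist":[0,0,0]}]'
python3 -c "
from h import *
goto((.577,-.194,.009),42.7)"
```

```text
time: 17.25
tool_pos: [0.488, 0.0735, 0.1878]
tool_rot: [0.659, -0.257, 0.659, 0.257]
contact_force: [1.7, -0.2, 0.1]
gripper_width: 0.002
time: 17.88
tool_pos: [0.573, -0.1883, 0.1874]
tool_rot: [0.659, -0.256, 0.659, 0.257]
contact_force: [-0.3, 0.5, 0.6]
gripper_width: 0.002
time: 18.12
tool_pos: [0.5767, -0.1922, 0.1875]
tool_rot: [0.658, -0.256, 0.659, 0.258]
contact_force: [0.4, 0.3, -0.5]
gripper_width: -0.001
t 18.12 pos [ 576.7 -192.2  187.5] F [ 0.4  0.3 -0.5] grip -0.001 joints [-0.44  0.04  1.7   0.    1.4  -1.19]
tool x [-0.002  0.001 -1.   ] y [-0.677  0.736  0.002] z [ 0.736  0.677 -0.   ]
shift cm in tool axes [17.85 -0.19 -0.09]
turn deg [-0.1 -0.  -0.1]  shift in the turned tool axes [17.85 -0.16 -0.1 ]
```

```bash
python3 -m inch '[{"fingers":-1,"delta_pos":[4,-0.2,0],"twist":[0,0,0]},{"fingers":-1,"delta_pos":[4,0,0],"twist":[0,0,0]},{"fingers":-1,"delta_pos":[4,0,0],"twist":[0,0,0]},{"fingers":-1,"delta_pos":[3,0,0],"twist":[0,0,0]},{"fingers":-1,"delta_pos":[1,0,0],"twist":[0,0,0]}]'
python3 -m inch '[{"fingers":-1,"delta_pos":[0.8,0,0],"twist":[0,0,0]},{"fingers":-1,"delta_pos":[0,0,0],"twist":[0,0,0]}]'
python3 -m inch '[{"fingers":-1,"delta_pos":[0.8,0,0],"twist":[0,0,0]},{"fingers":-1,"delta_pos":[0,0,0],"twist":[0,0,0]}]'
python3 - <<'E'
from h import *
goto((.577,-.194,.009),42.7)
f=snap("top",3); crop(f,280,130,440,250,5,"pics/c3.png")
f=snap("side",3); crop(f,260,180,420,300,5,"pics/c4.png")
E
```

```text
time: 18.75
tool_pos: [0.5764, -0.1913, 0.026]
tool_rot: [0.657, -0.256, 0.66, 0.259]
contact_force: [-0.0, 0.1, -0.4]
gripper_width: -0.004
time: 19.0
tool_pos: [0.5789, -0.1937, 0.0213]
tool_rot: [0.659, -0.258, 0.658, 0.257]
contact_force: [-0.3, -0.1, 0.7]
gripper_width: 0.001
time: 19.25
tool_pos: [0.5783, -0.1939, 0.0125]
tool_rot: [0.659, -0.257, 0.659, 0.257]
contact_force: [-0.6, 0.3, -0.0]
gripper_width: 0.0
t 19.25 pos [ 578.3 -193.9   12.5] F [-0.6  0.3 -0. ] grip 0.000 joints [-0.45  0.25  1.79 -0.    1.1  -1.19]
tool x [-0.  0. -1.] y [-0.678  0.735  0.   ] z [ 0.735  0.678 -0.   ]
shift cm in tool axes [ 0.35  0.08 -0.11]
turn deg [-0. -0. -0.]  shift in the turned tool axes [ 0.35  0.08 -0.11]
```

View pics/c3.png

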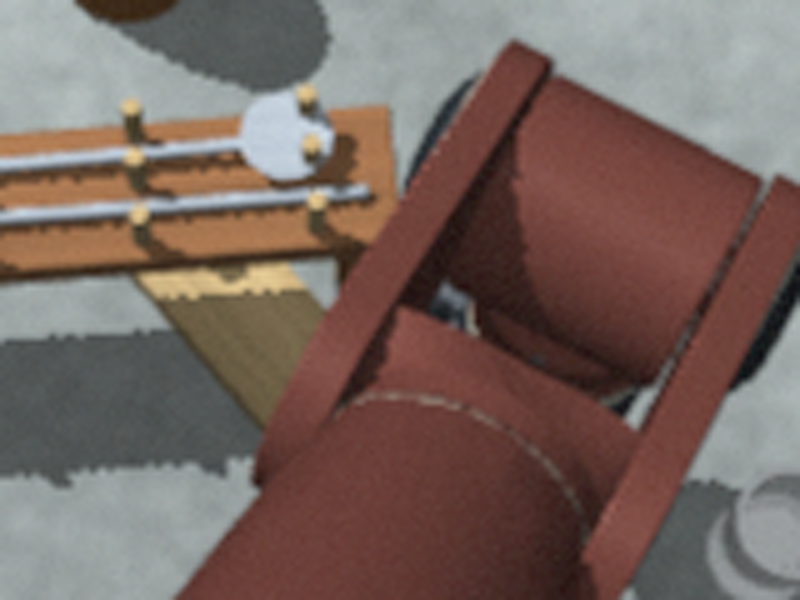

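View pics/c4.png

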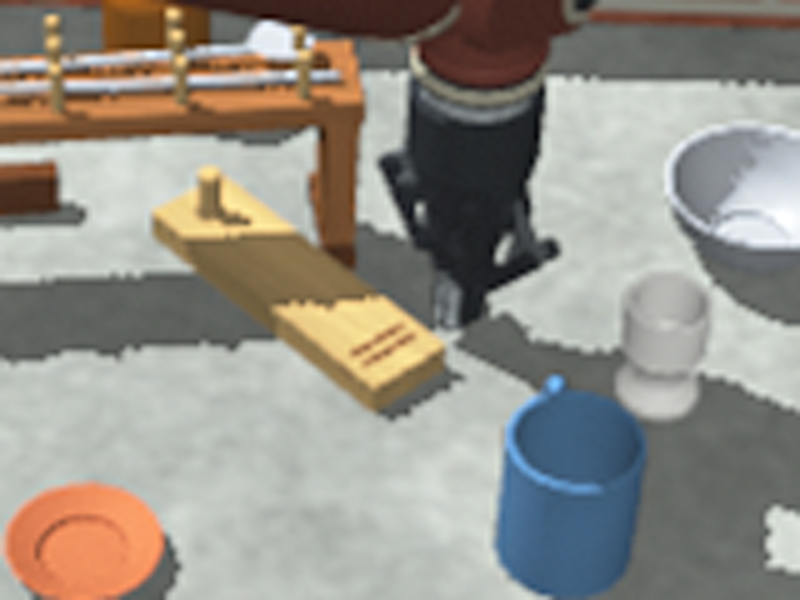

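The side crop shows the shut fingertips at (447,318), just beyond the board's far-right edge by the stripes at (385,345). They are clear of the board, cup and rack post. The dowel is at (208,190). Starting the arc push.

```bash
python3 -m inch '[{"fingers":-1,"delta_pos":[0.3,1.1,0.6],"twist":[0,0,0]},{"fingers":-1,"delta_pos":[0,0.3,0],"twist":[0,0,0]},{"fingers":-1,"delta_pos":[0,1.6,-0.4],"twist":[6,0,0]},{"fingers":-1,"delta_pos":[0,1.6,-0.4],"twist":[6,0,0]},{"fingers":-1,"delta_pos":[0,0,0],"twist":[0,0,0]}]'
cat >> h.py <<'E'
PV=np.array([.6594,-.048]); 
def arc():
    "TCP in the pivot frame turned with the tool: radius along -tool z, offset along tool y; and angle still to go"
    s,p,R=tool(); M=R.as_matrix(); z=M[:2,2]/np.linalg.norm(M[:2,2]); y=np.array([-z[1],z[0]]); d=(p[:2]-PV)*1000
    yaw=np.degrees(np.arctan2(z[1],z[0])); tilt=np.degrees(np.arccos(-M[2,0]))
    print("t %.2f"%s["time"],"radius %.1f off %.1f z %.1f yaw %.1f (home -82) tilt %.1f"%(-d@z,d@y,p[2]*1000,yaw,tilt),"F",s["contact_force"].round(1),"j",s["joint_pos"].round(2))
E
python3 -c "
from h import *
arc()"
```

```text
time: 19.98
tool_pos: [0.5461, -0.1593, 0.0095]
tool_rot: [0.682, -0.188, 0.682, 0.188]
contact_force: [-0.4, 0.3, -0.1]
gripper_width: 0.001
t 19.98 radius 154.3 off -37.6 z 9.5 yaw 30.8 (home -82) tilt 0.0 F [-0.4  0.3 -0.1] j [-0.41  0.16  1.89 -0.    1.09 -0.95]
```

```bash
python3 -m inch '[{"fingers":-1,"delta_pos":[0,1.6,-0.4],"twist":[6,0,0]},{"fingers":-1,"delta_pos":[0,1.6,-0.4],"twist":[6,0,0]},{"fingers":-1,"delta_pos":[0,1.6,-0.4],"twist":[6,0,0]},{"fingers":-1,"delta_pos":[0,1.6,-0.4],"twist":[6,0,0]},{"fingers":-1,"delta_pos":[0,0,0],"twist":[0,0,0]}]'
python3 - <<'E'
from h import *
arc()
f=snap("side",4); crop(f,240,180,400,300,5,"pics/c5.png")
E
```

```text
time: 20.6
tool_pos: [0.5085, -0.1064, 0.0096]
tool_rot: [0.706, -0.043, 0.706, 0.042]
contact_force: [0.8, 0.5, -0.3]
gripper_width: 0.002
t 20.60 radius 156.8 off -39.9 z 9.6 yaw 6.9 (home -82) tilt 0.0 F [ 0.8  0.5 -0.3] j [-0.35  0.06  2.01 -0.    1.07 -0.47]
```

View pics/c5.png

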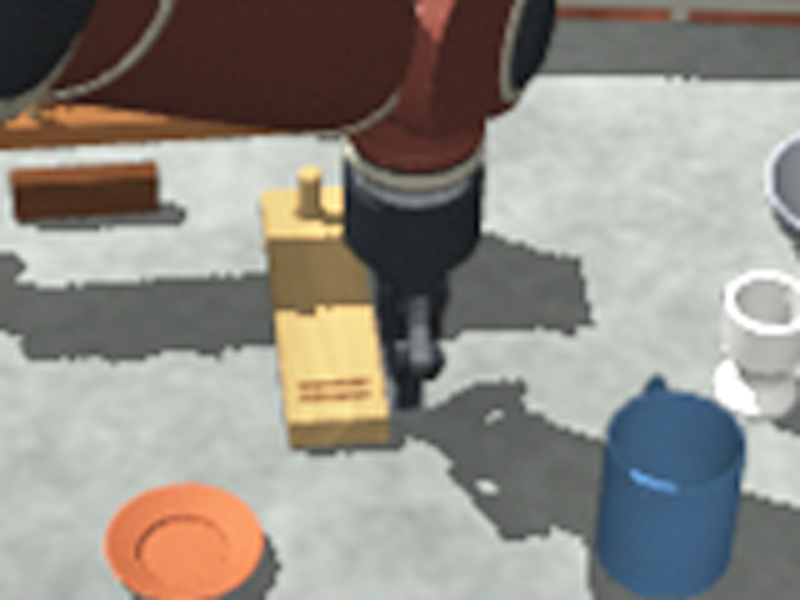

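The board has swung with the fingers on its right side near the end (crop (405,400)). It lies flat and the saucer is clear. Continuing.

```bash
python3 -m inch '[{"fingers":-1,"delta_pos":[0,1.7,-0.3],"twist":[6,0,0]},{"fingers":-1,"delta_pos":[0,1.6,-0.3],"twist":[6,0,0]},{"fingers":-1,"delta_pos":[0,1.6,-0.3],"twist":[6,0,0]},{"fingers":-1,"delta_pos":[0,1.6,-0.3],"twist":[6,0,0]},{"fingers":-1,"delta_pos":[0,0,0],"twist":[0,0,0]}]'
python3 -c "
from h import *
arc()"
python3 -m inch '[{"fingers":-1,"delta_pos":[0,1.6,-0.3],"twist":[6,0,0]},{"fingers":-1,"delta_pos":[0,1.6,-0.3],"twist":[6,0,0]},{"fingers":-1,"delta_pos":[0,1.6,-0.3],"twist":[6,0,0]},{"fingers":-1,"delta_pos":[0,0,0],"twist":[0,0,0]}]'
python3 -c "
from h import *
arc()
f=snap('side',5)
f=snap('top',5)"
```

```text
time: 21.28
tool_pos: [0.4995, -0.0418, 0.0097]
tool_rot: [0.699, 0.105, 0.699, -0.105]
contact_force: [-0.6, -0.0, 0.8]
gripper_width: 0.002
t 21.27 radius 154.6 off -41.1 z 9.7 yaw -17.1 (home -82) tilt 0.0 F [-0.6 -0.   0.8] j [-0.23  0.01  2.06  0.    1.07  0.07]
time: 21.78
tool_pos: [0.5103, 0.0055, 0.0095]
tool_rot: [0.674, 0.213, 0.674, -0.213]
contact_force: [-0.9, -1.0, -0.1]
gripper_width: 0.001
t 21.77 radius 152.7 off -41.9 z 9.5 yaw -35.1 (home -82) tilt 0.0 F [-0.9 -1.  -0.1] j [-0.14  0.03  2.03  0.    1.07  0.48]
```

View pics/side5.png

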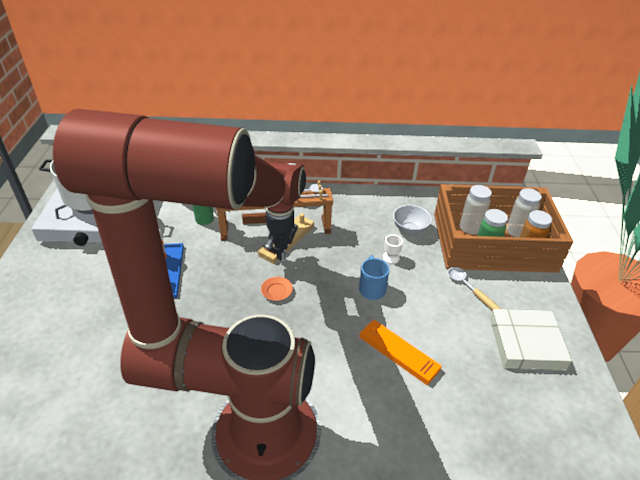

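View pics/top5.png

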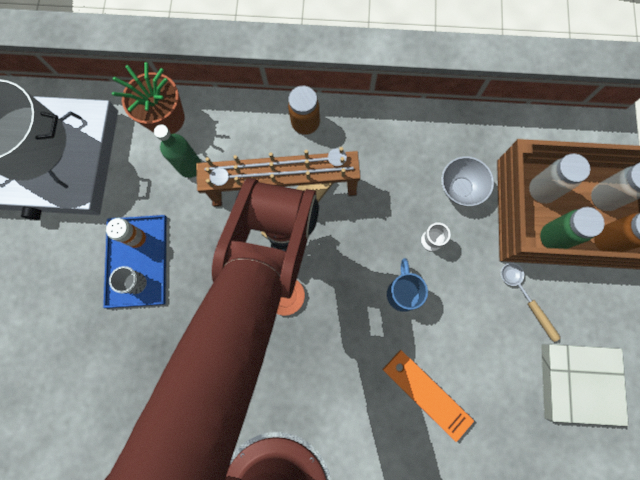

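The board's free end is at side (268,255), about 47° from home, and nothing else has moved. Next I'll back off slightly, finish the yaw, and tilt the tool back so that its body clears the overhang.

```bash
python3 -m inch '[{"fingers":-1,"delta_pos":[0,-0.8,0],"twist":[10,0,0]},{"fingers":-1,"delta_pos":[0,0,0],"twist":[10,0,0]},{"fingers":-1,"delta_pos":[0,0,0],"twist":[10,0,0]},{"fingers":-1,"delta_pos":[0,0,0],"twist":[10,0,0]},{"fingers":-1,"delta_pos":[0,0,0],"twist":[7,0,0]}]'
python3 -m inch '[{"fingers":-1,"delta_pos":[0,0,0],"twist":[0,0,8]},{"fingers":-1,"delta_pos":[0,0,0],"twist":[0,0,8]},{"fingers":-1,"delta_pos":[0,0,0],"twist":[0,0,8]},{"fingers":-1,"delta_pos":[0,0,0],"twist":[0,0,8]},{"fingers":-1,"delta_pos":[0,0,0],"twist":[0,0,0]}]'
cat >> h.py <<'E'
RX=np.array([.990,.1394]); RY=np.array([-.1394,.990])
def rackpos(tx=None,ty=None,tz=.009):
    s,p,R=tool(); M=R.as_matrix(); d=p[:2]-PV
    print("TCP in rack (mm) x %.1f y %.1f z %.1f"%(d@RX*1000,d@RY*1000,p[2]*1000),"F",s["contact_force"].round(1))
    if tx is not None:
        t=np.r_[PV+(tx*RX+ty*RY)/1000,tz]; print("shift cm tool",(M.T@(t-p)*100).round(2))
E
python3 -c "
from h import *
arc(); rackpos(-120,90); rackpos(-37,150)"
```

```text
time: 22.5
tool_pos: [0.5054, -0.0018, 0.0097]
tool_rot: [0.532, 0.466, 0.532, -0.466]
contact_force: [-0.7, 0.0, -0.2]
gripper_width: -0.001
time: 23.12
tool_pos: [0.5022, -0.0012, 0.0072]
tool_rot: [0.639, 0.594, 0.385, -0.302]
contact_force: [0.4, -1.2, -0.0]
gripper_width: 0.0
t 23.12 radius 67.3 off -149.6 z 7.2 yaw -82.4 (home -82) tilt 31.7 F [ 0.4 -1.2 -0. ] j [-0.27 -0.28  2.41  0.41  0.54  0.86]
TCP in rack (mm) x -149.1 y 68.2 z 7.2 F [ 0.4 -1.2 -0. ]
shift cm tool [ 1.38  2.56 -2.19]
TCP in rack (mm) x -149.1 y 68.2 z 7.2 F [ 0.4 -1.2 -0. ]
shift cm tool [ 5.73  9.58 -8.24]
```

```bash
python3 -m inch '[{"fingers":-1,"delta_pos":[0.5,1.0,-0.8],"twist":[0,0,0]},{"fingers":-1,"delta_pos":[0.5,0.9,-0.8],"twist":[0,0,0]},{"fingers":-1,"delta_pos":[0.6,1.0,-0.8],"twist":[0,0,0]},{"fingers":-1,"delta_pos":[0,0,0],"twist":[0,0,0]}]'
python3 -c "
from h import *
arc(); rackpos(-37,150)"
```

```text
time: 23.62
tool_pos: [0.5365, 0.0273, 0.0125]
tool_rot: [0.641, 0.593, 0.384, -0.3]
contact_force: [0.5, -0.4, 0.0]
gripper_width: 0.0
t 23.62 radius 91.3 off -111.5 z 12.5 yaw -82.2 (home -82) tilt 32.0 F [ 0.5 -0.4  0. ] j [-0.17 -0.19  2.33  0.34  0.49  1.  ]
TCP in rack (mm) x -111.1 y 91.7 z 12.5 F [ 0.5 -0.4  0. ]
shift cm tool [ 4.21  6.09 -5.85]
```

```bash
python3 -m inch '[{"fingers":-1,"delta_pos":[0.3,-0.2,0],"twist":[0,0,0]},{"fingers":-1,"delta_pos":[0.6,0.9,-0.8],"twist":[0,0,0]},{"fingers":-1,"delta_pos":[0,0,0],"twist":[0,0,0]}]'
python3 -c "
from h import *
arc(); rackpos(-37,150)
f=snap('side',6); crop(f,180,170,340,290,5,'pics/c6.png')"
```

```text
time: 24.0
tool_pos: [0.5443, 0.0366, 0.0073]
tool_rot: [0.64, 0.594, 0.384, -0.301]
contact_force: [-0.3, 0.5, 0.1]
gripper_width: -0.003
t 24.00 radius 99.2 off -102.7 z 7.3 yaw -82.3 (home -82) tilt 32.0 F [-0.3  0.5  0.1] j [-0.15 -0.16  2.31  0.33  0.47  1.04]
TCP in rack (mm) x -102.2 y 99.8 z 7.3 F [-0.3  0.5  0.1]
shift cm tool [ 3.29  5.6  -5.05]
```

View pics/c6.png

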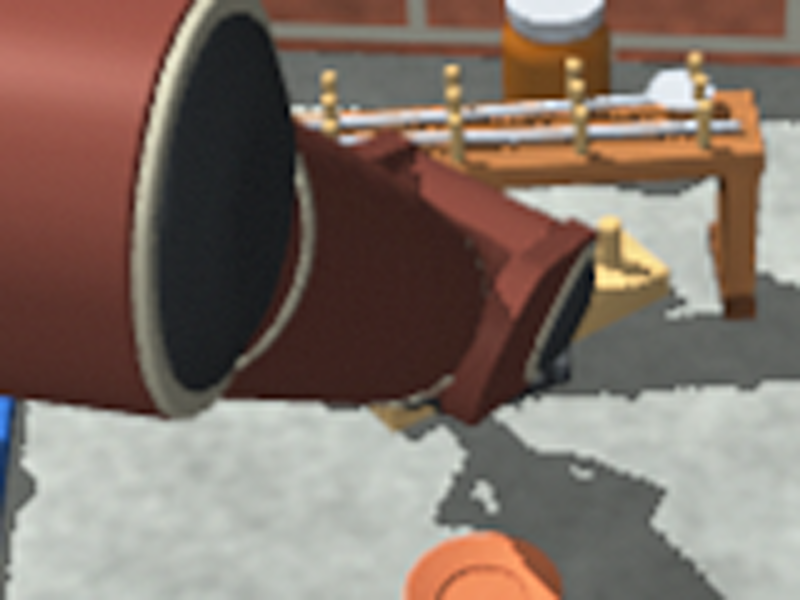

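```bash
python3 - <<'E'
from h import *
f=load("side",6)
for uv in[(255.5,251),(260.5,256),(264,254.5)]:
    p=ray(f,uv,.02)[0]; d=p[:2]-PV; print(p.round(3),"rack",(d@RX*1000).round(1),(d@RY*1000).round(1))
for ph in(30,38,45):
    a=np.radians(ph); u=np.array([-np.sin(a),np.cos(a)]); n=np.array([np.cos(a),np.sin(a)])
    c=[]
    for s in(-28,28):
        q=178*u+s*n; c.append(np.r_[PV+(q[0]*RX+q[1]*RY)/1000,.02])
    print(ph,((proj(f,c)-[180,170])*5).round())
E
python3 - <<'E'
import sys; sys.path.insert(0,'.')
from h import *
f=snap("top",6); crop(f,180,130,340,250,5,"pics/c7.png")
E
```

```text
[0.528 0.079 0.02 ] rack -112.3 143.9
[0.508 0.063 0.02 ] rack -134.0 130.5
[0.515 0.053 0.02 ] rack -128.9 120.5
30 [[384. 406.]
 [333. 351.]]
38 [[416. 426.]
 [353. 377.]]
45 [[447. 441.]
 [374. 398.]]
```

View pics/c7.png

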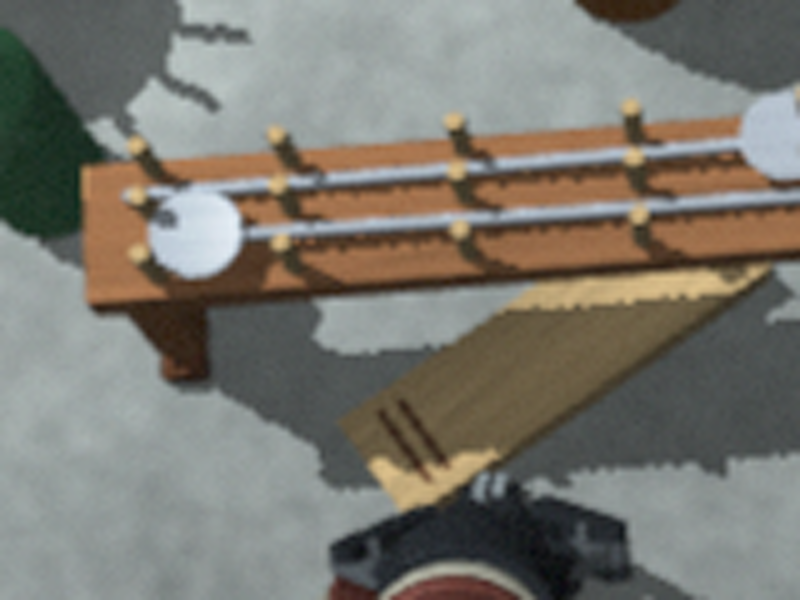

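```bash
python3 - <<'E'
from h import *
f=load("top",6)
def rk(p): d=p[:2]-PV; return np.array([d@RX,d@RY])*1000
for uv in[(340,422),(400,512),(500,455),(610,388),(700,330)]:
    p=ray(f,np.array(uv)/5+[180,130],.02)[0]; print(uv,rk(p).round(1))
s,p,R=tool(); print(rk(p), ((proj(f,p)-[180,130])*5).round(), p)
P=cloud(f)
for uv in[(490,480),(480,490),(500,490),(440,470),(450,490),(420,500)]:
    q=P[int(uv[1]/5)+130,int(uv[0]/5)+180]; print(uv,rk(q).round(1),q[2].round(4))
E
```

```text
(340, 422) [-67.4 163.5]
(400, 512) [-110.9  138.8]
(500, 455) [-88.5  93.1]
(610, 388) [-61.5  42. ]
(700, 330) [-37.6  -0.4]
[-102.2030143    99.52675312] [[490. 492.]] [0.54429116 0.03632382 0.00753142]
(490, 480) [-100.4   97.8] 0.0232
(480, 490) [-108.4  101. ] 0.0385
(500, 490) [-109.2   92.2] 0.039
(440, 470) [-93.5 120. ] 0.021
(450, 490) [-102.8  116.1] 0.0203
(420, 500) [-105.7  129.9] 0.0182
```

The top view shows the fingertips at crop (490,487), touching the board's near side. The board is 28° from home, which agrees with the contact geometry. Continuing in small steps.

```bash
python3 -m inch '[{"fingers":-1,"delta_pos":[0.5,0.8,-0.8],"twist":[0,0,0]},{"fingers":-1,"delta_pos":[0.5,0.8,-0.8],"twist":[0,0,0]},{"fingers":-1,"delta_pos":[0.5,0.8,-0.8],"twist":[0,0,0]},{"fingers":-1,"delta_pos":[0,0,0],"twist":[0,0,0]}]'
python3 -c "
from h import *
arc(); rackpos(-37,150)"
```

```text
time: 24.6
tool_pos: [0.5694, 0.0642, 0.0078]
tool_rot: [0.64, 0.594, 0.383, -0.3]
contact_force: [0.3, 0.0, 0.5]
gripper_width: 0.004
t 24.60 radius 123.3 off -74.1 z 7.8 yaw -82.3 (home -82) tilt 32.0 F [0.3 0.  0.5] j [-0.07 -0.08  2.24  0.25  0.45  1.17]
TCP in rack (mm) x -73.4 y 123.6 z 7.8 F [0.3 0.  0.5]
shift cm tool [ 1.82  3.14 -2.65]
```

```bash
python3 -m inch '[{"fingers":-1,"delta_pos":[0.5,0.8,-0.8],"twist":[0,0,0]},{"fingers":-1,"delta_pos":[0.4,0.7,-0.7],"twist":[0,0,0]},{"fingers":-1,"delta_pos":[0.3,0.4,-0.5],"twist":[0,0,0]},{"fingers":-1,"delta_pos":[0,0,0],"twist":[0,0,0]}]'
python3 -c "
from h import *
arc(); rackpos(-37,150)
f=snap('top',7); crop(f,180,130,340,250,5,'pics/c8.png')
f=snap('side',7)
crop(f,180,170,340,290,5,'pics/c9.png')"
```

```text
time: 25.1
tool_pos: [0.5889, 0.0874, 0.0074]
tool_rot: [0.64, 0.594, 0.384, -0.3]
contact_force: [-1.2, 0.0, 0.5]
gripper_width: -0.003
t 25.10 radius 143.6 off -51.7 z 7.4 yaw -82.3 (home -82) tilt 32.0 F [-1.2  0.   0.5] j [-0.02 -0.03  2.19  0.19  0.43  1.27]
TCP in rack (mm) x -50.9 y 143.9 z 7.4 F [-1.2  0.   0.5]
shift cm tool [ 0.6   1.26 -0.61]
```

View pics/c8.png

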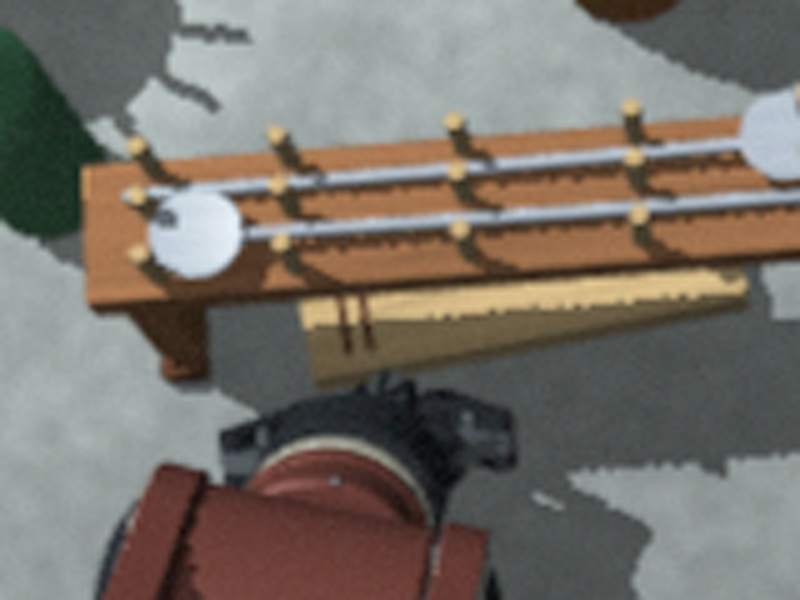

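View pics/c9.png

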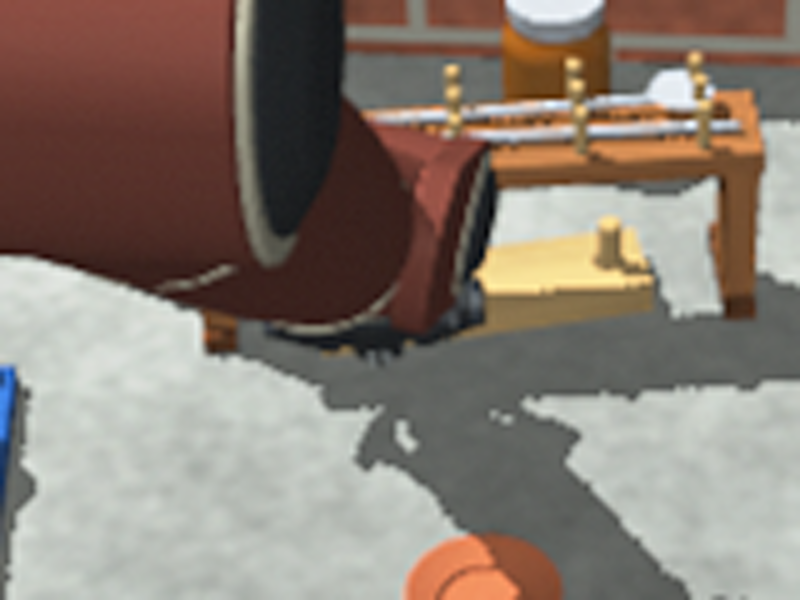

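The board is about 6° from home and flat, with the fingertips at top crop (385,380), clear of the rack. Finishing in steps of about 3 mm while watching the force.

```bash
python3 -m inch '[{"fingers":-1,"delta_pos":[0.2,0.25,-0.1],"twist":[0,0,0]},{"fingers":-1,"delta_pos":[0.2,0.25,-0.1],"twist":[0,0,0]},{"fingers":-1,"delta_pos":[0,0,0],"twist":[0,0,0]}]'
python3 -m inch '[{"fingers":-1,"delta_pos":[0.15,0.25,-0.1],"twist":[0,0,0]},{"fingers":-1,"delta_pos":[0,0,0],"twist":[0,0,0]}]'
python3 -c "
from h import *
arc(); rackpos(-37,150)"
```

```text
time: 25.58
tool_pos: [0.595, 0.09, 0.0067]
tool_rot: [0.64, 0.594, 0.383, -0.301]
contact_force: [-1.6, -0.1, 0.8]
gripper_width: 0.0
time: 25.82
tool_pos: [0.5977, 0.0913, 0.0066]
tool_rot: [0.64, 0.594, 0.383, -0.301]
contact_force: [-0.9, 0.2, -0.0]
gripper_width: 0.0
t 25.82 radius 146.3 off -42.5 z 6.6 yaw -82.3 (home -82) tilt 32.0 F [-0.9  0.2 -0. ] j [-0.01 -0.    2.17  0.18  0.43  1.29]
TCP in rack (mm) x -41.7 y 146.5 z 6.6 F [-0.9  0.2 -0. ]
shift cm tool [ 0.05  0.52 -0.34]
```

```bash
python3 -m inch '[{"fingers":-1,"delta_pos":[0.05,0.25,0],"twist":[0,0,0]},{"fingers":-1,"delta_pos":[0,0,0],"twist":[0,0,0]}]'
python3 -m inch '[{"fingers":-1,"delta_pos":[0.1,0.2,0],"twist":[0,0,0]},{"fingers":-1,"delta_pos":[0,0,0],"twist":[0,0,0]}]'
python3 - <<'E'
from h import *
arc(); rackpos(-37,150)
f=snap('top',8); crop(f,180,130,340,250,5,'pics/c10.png')
E
```

```text
time: 26.08
tool_pos: [0.5998, 0.0917, 0.0074]
tool_rot: [0.64, 0.594, 0.384, -0.301]
contact_force: [-0.9, 0.1, -0.7]
gripper_width: 0.0
time: 26.32
tool_pos: [0.6022, 0.0919, 0.0078]
tool_rot: [0.64, 0.594, 0.383, -0.301]
contact_force: [-1.6, -0.0, -0.5]
gripper_width: 0.002
t 26.32 radius 146.3 off -38.0 z 7.8 yaw -82.3 (home -82) tilt 32.0 F [-1.6 -0.  -0.5] j [-0.    0.01  2.16  0.18  0.43  1.29]
TCP in rack (mm) x -37.1 y 146.5 z 7.8 F [-1.6 -0.  -0.5]
shift cm tool [-0.1   0.07 -0.34]
```

View pics/c10.png

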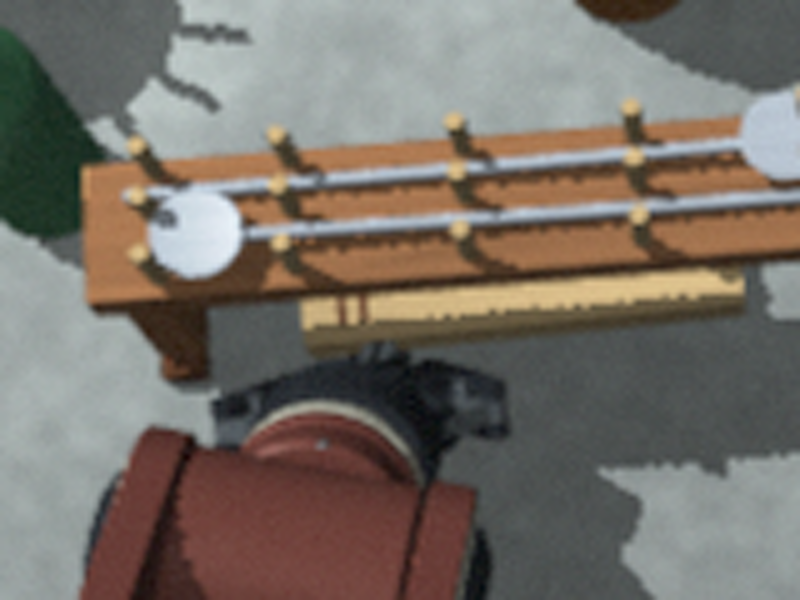

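The board is almost parallel to the rack, with its near edge running from (308,338) to (742,300). There is no stop force yet, so I'll continue in 2 mm steps.

```bash
python3 -m inch '[{"fingers":-1,"delta_pos":[0.1,0.2,0],"twist":[0,0,0]},{"fingers":-1,"delta_pos":[0,0,0],"twist":[0,0,0]}]'
python3 - <<'E'
from h import *
rackpos()
f=snap('top',9); crop(f,180,130,340,250,5,'pics/c11.png')
v,u=np.mgrid[150:215,180:345]; P=cloud(f); q=P[150:215,240:330]
d=q[...,:2]-PV; X=d@RX*1000; Y=d@RY*1000; m=(q[...,2]>.015)&(q[...,2]<.026)
out=[]
for y0 in range(0,180,10):
    k=m&(abs(Y-y0)<5); 
    if k.sum(): out.append((y0,round(X[k].min(),1)))
print(out)
E
```

```text
time: 26.62
tool_pos: [0.6045, 0.0922, 0.0081]
tool_rot: [0.64, 0.594, 0.383, -0.301]
contact_force: [-1.0, 0.5, 0.5]
gripper_width: 0.004
TCP in rack (mm) x -34.8 y 146.4 z 8.1 F [-1.   0.5  0.5]
[(0, np.float64(-27.6)), (10, np.float64(-27.5)), (20, np.float64(-27.8)), (30, np.float64(-27.1)), (40, np.float64(-27.6)), (50, np.float64(-27.4)), (60, np.float64(-27.4)), (70, np.float64(-28.6)), (80, np.float64(-27.7)), (90, np.float64(-27.1)), (100, np.float64(-27.7)), (110, np.float64(-27.9)), (120, np.float64(-28.0)), (130, np.float64(-40.8)), (140, np.float64(-32.6)), (150, np.float64(-31.7)), (160, np.float64(-35.0)), (170, np.float64(-27.5))]
```

The board's near edge sits at rack x = −27.6 mm ± 0.5 along its whole length, against a home value of −27.5, so it is home. Backing straight off and then up.

```bash
python3 -m inch '[{"fingers":-1,"delta_pos":[-0.6,-0.9,0],"twist":[0,0,0]},{"fingers":-1,"delta_pos":[-1.1,-1.7,0],"twist":[0,0,0]},{"fingers":-1,"delta_pos":[-1.6,-2,0],"twist":[0,0,0]},{"fingers":-1,"delta_pos":[-2,-2,0],"twist":[0,0,0]},{"fingers":-1,"delta_pos":[-4,0,0],"twist":[0,0,0]}]'
python3 -m inch '[{"fingers":-1,"delta_pos":[-5,0,0],"twist":[0,0,0]},{"fingers":-1,"delta_pos":[-5,1,0],"twist":[0,0,-8]},{"fingers":-1,"delta_pos":[-3,0,0],"twist":[0,0,-8]},{"fingers":-1,"delta_pos":[0,0,0],"twist":[0,0,0]},{"fingers":-1,"delta_pos":[0,0,0],"twist":[0,0,0]}]'
python3 - <<'E'
from h import *
rackpos()
for n in("top","side"): f=snap(n,10)
f=load("top",10);P=cloud(f); q=P[150:215,240:345]
d=q[...,:2]-PV; X=d@RX*1000; Y=d@RY*1000; m=(q[...,2]>.015)&(q[...,2]<.026)
print([(y0,round(X[k].min(),1)) for y0 in range(0,185,10) if (k:=m&(abs(Y-y0)<5)).sum()], "end",Y[m].max())
print(q[m][:,2].mean())
E
```

```text
time: 27.3
tool_pos: [0.4966, 0.078, 0.0492]
tool_rot: [0.639, 0.593, 0.385, -0.302]
contact_force: [0.4, -1.5, -0.2]
gripper_width: -0.005
time: 27.92
tool_pos: [0.4432, 0.0706, 0.1682]
tool_rot: [0.592, 0.535, 0.463, -0.387]
contact_force: [-0.1, -0.2, 0.5]
gripper_width: -0.003
TCP in rack (mm) x -197.5 y 147.5 z 168.2 F [-0.1 -0.2  0.5]
[(0, np.float64(-27.1)), (10, np.float64(-27.2)), (20, np.float64(-27.2)), (30, np.float64(-28.2)), (40, np.float64(-27.3)), (50, np.float64(-27.4)), (60, np.float64(-27.7)), (70, np.float64(-27.0)), (80, np.float64(-28.0)), (90, np.float64(-28.1)), (100, np.float64(-27.6)), (110, np.float64(-28.4)), (120, np.float64(-28.5)), (130, np.float64(-27.9)), (140, np.float64(-28.2)), (150, np.float64(-28.2)), (160, np.float64(-28.0)), (170, np.float64(-29.5)), (180, np.float64(-28.6))] end 177.60798936297368
0.020089615153142323
```

View pics/top10.png

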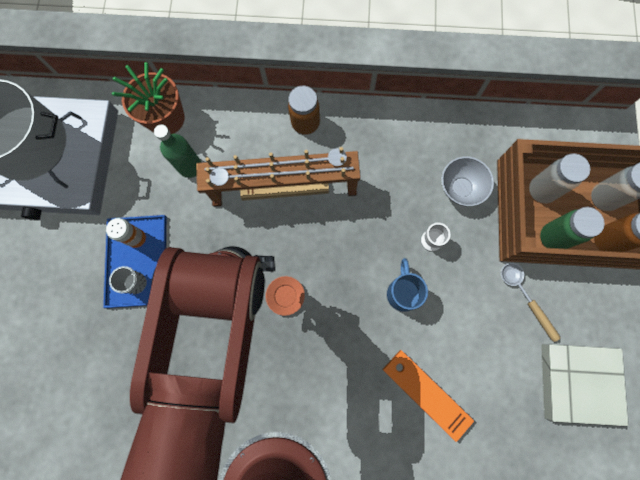

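View pics/side10.png

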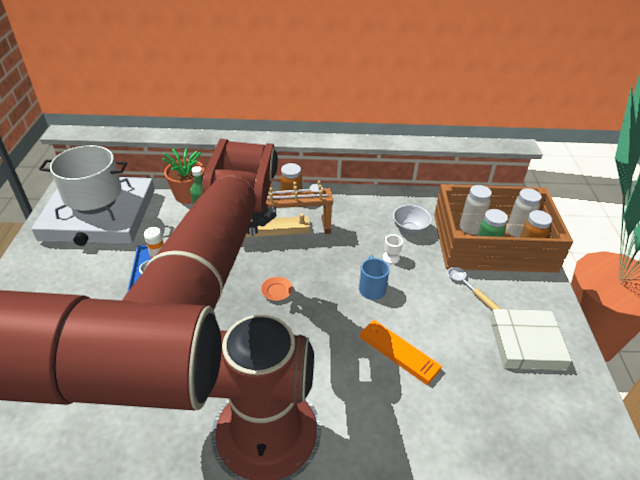

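Top view: the board lies along the rack at (285,190). The shaker at (119,232) and strainer at (124,280) stand on the tray, and the bystanders are unmoved. The edge slope is about 0.008 rad and the board top is at 20 mm, so it lies flat. The arm is clear, so I'm handing in.

```bash
python3 -c "
from h import *
print(manip.job_done(), manip.state()['time'])"
```

```text
the job is handed in; nothing more can be done
the job is handed in; nothing more can be done
```

The board is home under the rack and the job is handed in at about 28 s; the hand-in gives no verdict. I lifted the shaker and the tea strainer onto the blue tray, because both stood in the board's path. The egg cup did not, so I left it. I then swung the board round with shut fingers near its free end, tilting the tool back 32° for the last part so that the gripper cleared the overhang.

**Last checks:**
- **Board:** its near side is at rack x of about −27 to −29 mm along its length (home is −27.5). It is about 0.008 rad off parallel, its free end is at rack y of about 178 mm, and its top is at 20 mm, so it lies flat.
- **Stop:** I felt no clear force from the stop block, so contact with it rests on the measured position alone.
- **Shaker and strainer:** both looked upright on the tray in the last pictures. I judged this by eye.
- **Everything else:** the egg cup and bystanders showed no visible movement in the last pictures, also judged by eye. The arm touched nothing, and the wrist force stayed under 6 N in every reading taken.

No check failed or disagreed.

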